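# Load and clamp the test carriers, then set the coaxial focus drive

### The job

Take the orange blank out of the clamping chuck and put it in the white tray, stand every brass-and-black test carrier upright on the chuck between the blue jaw and the fence, and then screw the brass thumbscrew clockwise until it is tight and the jaw holds them firmly. After that set the focus drive: first turn the grey outer ring until its white line points at the red mark without turning the knob inside it, then turn the inner knob until its own white line points at the red mark too, leaving the ring on the mark. Disturb nothing else on the bench.

Things in the scene. Friction and masses are not known exactly. Their poses are not given: they have to be found in the camera images.
- carrier1: Test carrier (one of up to three, all alike; may be absent): brass base plate 34 x 34 mm and 10 mm high, on it a black housing 22 x 22 mm that rises to 36 mm (to be gripped), with a small green patch on top; 90 g; origin at the centre of the underside, z up. Starts on the blue mat.
- carrier2: Test carrier (one of up to three, all alike; may be absent): brass base plate 34 x 34 mm and 10 mm high, on it a black housing 22 x 22 mm that rises to 36 mm (to be gripped), with a small green patch on top; 90 g; origin at the centre of the underside, z up. Starts on the blue mat.
- carrier3: Test carrier (one of up to three, all alike; may be absent): brass base plate 34 x 34 mm and 10 mm high, on it a black housing 22 x 22 mm that rises to 36 mm (to be gripped), with a small green patch on top; 90 g; origin at the centre of the underside, z up. Starts on the blue mat.
- blank: Orange blank block that starts on the chuck: base 34 (its x) x 40 (its y) mm, 10 mm high, with a rib 16 mm thick (x) and 34 mm long (y) that rises to 36 mm; 60 g; origin at the centre of the underside.
- tray: White open tray for the blank, fixed: 110 (x) x 150 (y) mm outside, 22 mm high, walls and floor 4 mm thick; origin at the centre of its underside on the table.
- chuck: Fixed clamping chuck: aluminium plate 20 mm thick, x -105 to +45 and y -70 to +70 mm in its frame, thumbscrew on its -x side (robot side). Origin on the table below the middle of the nest; a clamped carrier's centre ends at x = 0. Dark fence: face at x = +17, top at z = 30 mm; end stops at y = +-64, top at z = 28 mm.
- nest (a point): Middle of the nest floor, 20 mm above the table, 4.5 mm on the -x side of the chuck's origin: halfway between fence and open jaw. Carriers stand on this floor. There is room for three side by side along the chuck's y, at y = -40, 0 and +40 mm (white lines between).
- jaw (a joint): Slide of the blue jaw (12 mm thick, 122 mm long in y, top 30 mm above the table): m, 0 fully open with its face 43.3 mm from the fence, grows towards the fence (+x of the chuck). Driven by the thumbscrew only.
- clamp (a joint): Turn of the brass thumbscrew: rad, grows clockwise seen from above (tightening), from near 0 (open) up to 12.6. Each rad moves the blue jaw 0.8 mm towards the fence and lowers the screw's head 0.5 mm; the jaw meets 34 mm wide carriers at about 11.6, presses them against the fence, and a firm twist ends at about 12.1. It stays where it is left; 0.05 N m turns it until the jaw meets something.
- clamp_grip (a point): Centre of the thumbscrew's round head (30 mm diameter, 24 mm high, vertical axis), 59 mm above the table when open, sinking to 53 mm; 78 mm from the chuck's origin on its -x side. A white line on top.
- drive: Focus drive, fixed: black base 96 x 96 x 20 mm, origin at the centre of its underside. On its vertical centre axis stand the grey outer ring (coarse, 56 mm diameter, from 21 to 43 mm above the table) and the dark inner knob (fine, 24 mm diameter, from 43.5 to 71.5 mm). The red mark lies on the base at the -x side of its frame, 39 mm from the axis.
- coarse (a joint): Turn of the grey outer ring: rad, grows counter-clockwise seen from above, 0 when its white line points at the red mark; range -2.6 to 2.6; about 0.05 N m turns it; stays where it is left.
- fine (a joint): Turn of the inner knob: rad, grows counter-clockwise seen from above, 0 when its white line points at the red mark; range -2.6 to 2.6; about 0.02 N m turns it; stays where it is left, and turns independently of the ring.
- coarse_line (a point): Point on top of the ring's white line, 26 mm from the axis, 43 mm above the table.
- fine_line (a point): Point on top of the inner knob's white line, 11 mm from the axis, 71.5 mm above the table.
- mat: Blue mat 200 x 180 mm, 4 mm thick, fixed, on which the carriers start; origin at the centre of its underside.
- tipbox: Red box 55 x 40 x 22 mm, loose bystander.
- driver: Screwdriver 140 mm long, loose bystander.
- gelbox: Grey box 50 x 50 x 16 mm, loose bystander.
- lenscap: Black lens cap 40 mm diameter, 12 mm high, loose bystander.
- adapter: Brass adapter 22 mm diameter, 26 mm high, loose bystander.
- vial: Small jar 36 mm diameter, 55 mm high, loose bystander.
Not all that is in view belongs to the job. Leave any purple look-alike of the carrier3 alone. Leave any pink look-alike of the chuck alone.

How it is judged:
On the way, in this order (a step that is already met when the one before it is completed fails the run):
1. the blank lies in the tray and every carrier stands on the chuck between jaw and fence (x of carrier1 in the frame of chuck between -0.012 and 0.003 m and y of carrier1 in the frame of chuck between -0.055 and 0.055 m and z of carrier1 in the frame of chuck between 0.017 and 0.023 m and angle between each of carrier1, carrier2, carrier3's own z axis and vertical below 0.08 rad and x of carrier2 in the frame of chuck between -0.012 and 0.003 m and y of carrier2 in the frame of chuck between -0.055 and 0.055 m and z of carrier2 in the frame of chuck between 0.017 and 0.023 m and x of carrier3 in the frame of chuck between -0.012 and 0.003 m and y of carrier3 in the frame of chuck between -0.055 and 0.055 m and z of carrier3 in the frame of chuck between 0.017 and 0.023 m and x of blank in the frame of tray between -0.05 and 0.05 m and y of blank in the frame of tray between -0.07 and 0.07 m and z of blank in the frame of tray below 0.03 m), for 0.2 s.
2. the thumbscrew is tight and the carriers are held against the fence (value of joint clamp above 11.8 rad and x of carrier1 in the frame of chuck between -0.0025 and 0.0025 m and y of carrier1 in the frame of chuck between -0.055 and 0.055 m and z of carrier1 in the frame of chuck between 0.017 and 0.023 m and angle between each of carrier1, carrier2, carrier3's own z axis and vertical below 0.08 rad and x of carrier2 in the frame of chuck between -0.0025 and 0.0025 m and y of carrier2 in the frame of chuck between -0.055 and 0.055 m and z of carrier2 in the frame of chuck between 0.017 and 0.023 m and x of carrier3 in the frame of chuck between -0.0025 and 0.0025 m and y of carrier3 in the frame of chuck between -0.055 and 0.055 m and z of carrier3 in the frame of chuck between 0.017 and 0.023 m), for 0.2 s.
3. the outer ring's line is on the red mark (value of joint coarse between -0.15 and 0.15 rad), for 0.2 s.
4. the inner knob's line is on the red mark and the ring's still is (all of step 3 and value of joint fine between -0.15 and 0.15 rad), for 0.2 s.
At the end, for the whole second after the job is handed in: Every carrier upright on the chuck, within 2.5 mm of the clamped line against the fence and within 55 mm of the middle of the nest; thumbscrew beyond 11.8 rad; blank in the tray; ring and inner knob each within 0.15 rad of the red mark; all at rest (all of step 2 and all of step 4 and x of blank in the frame of tray between -0.05 and 0.05 m and y of blank in the frame of tray between -0.07 and 0.07 m and z of blank in the frame of tray below 0.03 m and linear speed of each of carrier1, carrier2, carrier3, blank below 0.02 m/s); the robot touches nothing.
It fails at once if the inner knob is turned by more than about 0.35 rad before the outer ring is on the mark (distance of fine_line from where it was at the start of the episode above 0.0038 m and not (value of joint coarse between -0.3 and 0.3 rad)).
It fails at once if a bystander is shifted by more than 30 mm (distance of any of tipbox, driver, gelbox, lenscap, adapter, vial from where it was at the start of the episode above 0.03 m).
Of carrier1, carrier2, carrier3 only 1 to 3 are there at a start; the rules pass over those that are not, and their reading is None.
At some moment in a run one of blank may be knocked a few centimetres aside while the robot is not near it.
Once in a run the grip may slacken for a moment while it holds something.
It also fails if it takes over 208 s, if anything falls off the work surface, if the arm or the gripper's body presses on something with over 40 N, if the wrist force passes 120 N, or if a joint passes its speed limit or range.

### The arm

A 7-joint arm with a two-finger parallel gripper is mounted at the origin on the work surface. World frame = base frame: x ahead of the robot, y to its left, z up, the work surface at z = 0. Lengths are in m, angles in rad, forces in N, time in s.
With the tool pointing down it reaches from about 0.4 to 0.875 m from the base axis. Payload 6.5 kg.
Tool frame: the origin (TCP) lies at the very end of the fingers, on their centre line; the grasp point (between the pads) lies 19 mm behind it; z points along the fingers, y is the line along which they close (so a half turn about z gives the same grasp; the last joint's range is limited). The gripper opens to 88 mm and grips with 3 to 60 N. Pads are 18 mm wide; open, the fingers measure 123 mm over their backs; the gripper's body (75 mm by 187 mm) begins 45 mm behind the grasp point.
Start: joints at [-0.066, 0.536, -0.004, 1.538, 0.003, 1.067, -0.071], TCP at [0.65, 0, 0.239] pointing down, gripper open.
Joint ranges: [-2.7, 2.7], [-0.37, 2.16], [-1.27, 1.26], [0.24, 2.4], [-1.31, 4.45], [0.19, 1.91], [-2.76, 2.76]. Speed limits (rad/s): [2.39, 2.39, 3.14, 3.14, 3.14, 3.14, 3.14].

### API

Orientations are given as a unit quaternion [x, y, z, w].
In Python, from workcell import state, read_camera, get_calibration, hand_in gives the robot as it stands.
- The arm moves only by the tool play_rows, never from a script. Its argument "increments" is a list that holds one entry, the list of rows, each a list of 7 numbers: the turn, a rotation vector about the tool's x, y, z in degrees, then the shift along the tool's x, y, z in cm, then the opening, from 0 (shut) to 1 (fully open). In form: [[[wx, wy, wz, x, y, z, jaw], ...]]. A call has 1 to 8 rows; each row shifts and turns the commanded pose from where the row before left it, along the tool's axes as they then stand; what a row does not reach is not made up. A row lasts 1/8 s, in which the tool goes at most 62.5 mm and 10.7 degrees, less where a joint would pass 70% of its speed; a pose out of reach is approached as far as the arm can. A call with a gripper value outside its range is refused whole. The fingers move at their own pace and stop on an object; "squeeze" is the grip in N (left out, the last holds). Time passes only in rows, so rows that do not move let the fingers close. It gives the time, the measured TCP pose, the force, the opening and the grip force at its end, in the units of the state.
- state(): the state, without advancing time (a new reading comes with each control period).
- read_camera(name): name is "scene" or "side" or "wrist"; returns (picture, depth): 400x640x3 uint8, red, green, blue; 400x640 float32, m along the optical axis (not along the pixel's ray), 0 where there is no reading.
- get_calibration(name): a dict with "fx", "fy", "cx", "cy" (pixels), "k1" (the pictures are not rectified: a ray, as slopes to the right and down, at radius r is drawn at 1 + k1 r^2 times it, then the intrinsics apply), "R" (3x3) and "t" (3): a world point X has camera coordinates R X + t; the wrist camera has in their place "hand_eye" (4x4, takes a point from camera to tool coordinates, whose origin is the TCP and whose axes are the flange's). Camera axes: x right, y down, z forward; pixel columns grow to the right and rows downward; lengths in m; the calibration is good to about 2 mm. A picture is of the moment at which its call begins: read the wrist's pose just before it. get_calibration takes no time and is no camera call.
- hand_in(): hands the job in; it is judged then, once.
The state is a dict: "t": time; "joint_pos": joint angles; "dq": joint speeds; "joint_efforts": joint torques, N m; "tcp_pos": TCP position; "eef_rot": TCP orientation; "contact_force": force on the tool from outside, world axes, zero at the start; "ft_torque": the same for the moment, N m; "grip_width": finger opening in m; "grip_force": force on a finger pad.
Only numpy, scipy, OpenCV 4.12 (cv2) and the standard library are available. Lean on these libraries where they do the work, as an engineer would, in place of code of your own. Each camera call takes 0.05 s, during which the arm holds its last target. There are 200 camera calls.

## Working session

There is one attempt and no reset: what is moved stays moved. The work goes in short steps, Python scripts to look and compute and a tool call to move; the robot and the scene stay as the last step left them, time stands still between calls to the robot, and variables do not carry over. Pictures are saved under pics/ and viewed, at most 14 in all, crops included, and the job is handed in when it is done.

Besides the shell and the picture viewer there is one more tool, called as name(argument=value, ...), one argument or row to a line, values as JSON. play_rows: Moves the arm, as the interface text tells. Its arguments: {"type":"object","properties":{"increments":{"type":"array"},"squeeze":{"type":"number"}},"required":["increments"]}

```bash
mkdir -p pics; ls; cat > h.py <<'E'
import numpy as np, cv2
from workcell import state, read_camera, get_calibration, hand_in
from scipy.spatial.transform import Rotation as R
def cam(name, st=None):
    c=get_calibration(name)
    if name=="wrist":
        T=np.array(c["hand_eye"]); s=st or state()
        Q=R.from_quat(s["eef_rot"]).as_matrix()
        return c, Q@T[:3,:3], Q@T[:3,3]+np.array(s["tcp_pos"])
    Rm=np.array(c["R"]); t=np.array(c["t"])
    return c, Rm.T, -Rm.T@t
def slopes(c,u,v):
    x=(np.asarray(u,float)-c["cx"])/c["fx"]; y=(np.asarray(v,float)-c["cy"])/c["fy"]
    xx,yy=x.copy(),y.copy()
    for _ in range(8):
        f=1+c["k1"]*(xx**2+yy**2); xx,yy=x/f,y/f
    return xx,yy
def ray_plane(C,u,v,z):
    c,Rw,o=C; x,y=slopes(c,u,v)
    d=np.stack([x,y,np.ones_like(x)],-1)@Rw.T
    return o+d*((z-o[2])/d[...,2])[...,None]
def cloud(C,depth):
    c,Rw,o=C; v,u=np.mgrid[:400,:640]; x,y=slopes(c,u,v)
    P=np.stack([x*depth,y*depth,depth],-1)@Rw.T+o
    P[depth<=0]=np.nan
    return P
def project(C,X):
    c,Rw,o=C; p=(np.asarray(X)-o)@Rw; x=p[...,0]/p[...,2]; y=p[...,1]/p[...,2]
    f=1+c["k1"]*(x*x+y*y); return np.stack([c["fx"]*x*f+c["cx"],c["fy"]*y*f+c["cy"]],-1)
def save(n,im,k=1):
    cv2.imwrite("pics/"+n,cv2.cvtColor(cv2.resize(im,None,fx=k,fy=k,interpolation=cv2.INTER_CUBIC),cv2.COLOR_RGB2BGR))
E
python3 - <<'E'
from h import *
s=state(); print(s)
ims=[]
for n in("scene","side","wrist"):
    C=cam(n,s); im,d=read_camera(n); np.savez(n+"0.npz",im=im,d=d); save(n+"0.png",im,1.25)
    print(n,C[2],np.round(C[1][:,2],2),C[0]["fx"],C[0]["k1"],(d>0).mean())
E
```

```text
pics
{'t': 0.0, 'joint_pos': array([-0.06620005,  0.53716494, -0.00444766,  1.53881203,  0.00263784,
        1.06726192, -0.07117693]), 'dq': array([-0.0007186 ,  0.00087303,  0.00094407,  0.00139744, -0.0006408 ,
       -0.0001451 ,  0.00049681]), 'joint_efforts': array([-1.69933578e-04, -5.70981932e+01,  9.90184285e-01, -2.51597965e+01,
       -5.62433247e-02,  1.80829730e-02,  2.02785413e-04]), 'tcp_pos': array([ 6.49425722e-01, -1.97063816e-05,  2.37863591e-01]), 'eef_rot': array([ 7.07063770e-01,  7.07149314e-01, -6.30439900e-04, -5.24969679e-04]), 'contact_force': array([-0.19924327,  0.11228526, -0.48672428]), 'ft_torque': array([-0.02804406, -0.00396041,  0.01882451]), 'grip_force': 0.0, 'grip_width': 0.08857830130101017}
scene [ 0.79803234 -0.49451157  0.90352556] [-0.27  0.52 -0.81] 403.0401651108562 0.03091833939861918 0.99596484375
side [ 0.49582888 -0.84883881  0.6666628 ] [ 0.03  0.84 -0.55] 410.3840982607073 0.014745953863383426 0.99605859375
wrist [0.64977993 0.06839818 0.38261093] [-0.   -0.27 -0.96] 312.75250641527634 -0.0023178944028595413 0.99604296875
```

View pics/scene0.png

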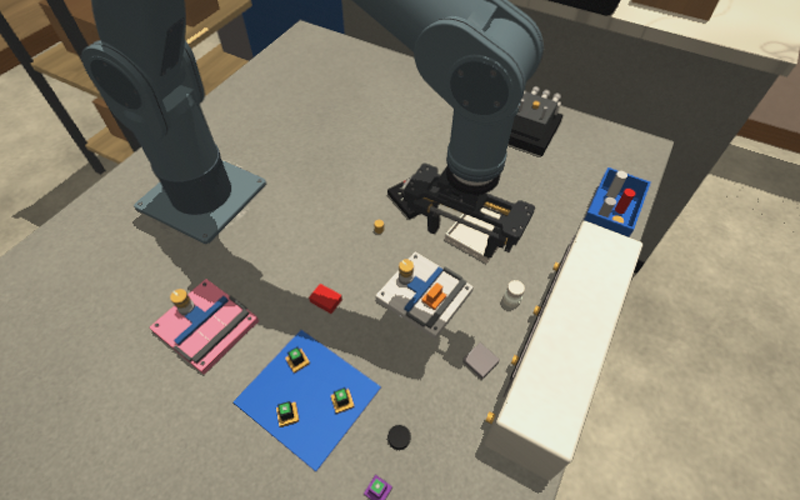

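View pics/side0.png

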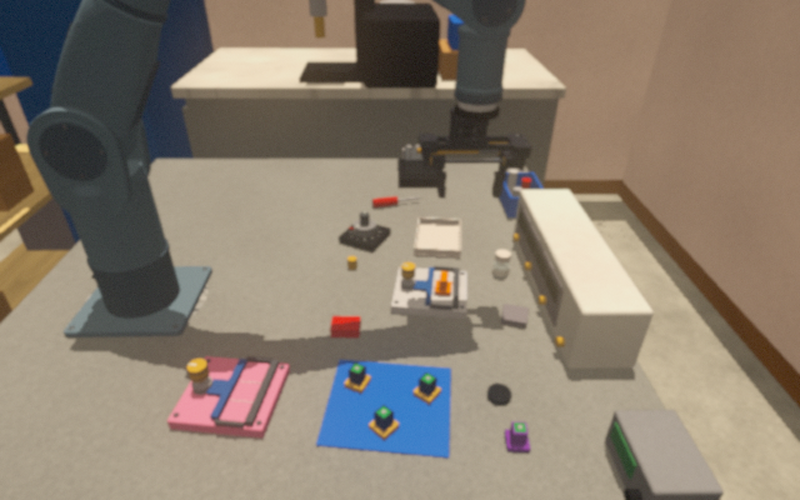

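Scene: three carriers at (296,357), (342,399), (287,411) on the blue mat. Purple decoy at (377,488), silver chuck at (424,290), pink decoy chuck at (203,325). In the side view the drive is at (365,233) and the tray at (440,237). Next I measure.

```bash
cat > m1.py <<'E'
from h import *
def hsv(im): return cv2.cvtColor(im,cv2.COLOR_RGB2HSV)
def mask(im,lo,hi): return cv2.inRange(hsv(im),np.array(lo),np.array(hi))>0
if __name__=="__main__":
    for n in("scene","side"):
        z=np.load(n+"0.npz"); im,d=z["im"],z["d"]; C=cam(n); P=cloud(C,d)
        print(n)
        for name,lo,hi in(("green",(45,90,60),(85,255,255)),("orange",(5,180,150),(14,255,255)),("jawblue",(100,120,40),(120,255,255)),("brass",(15,120,90),(26,255,255)),("red",(0,180,90),(3,255,255))):
            m=mask(im,lo,hi); k,lab,st,ce=cv2.connectedComponentsWithStats(m.astype(np.uint8),connectivity=8)
            for i in range(1,k):
                if st[i,4]<12: continue
                q=P[lab==i]; q=q[~np.isnan(q[:,0])]
                if len(q)==0: continue
                md=np.median(q,0)
                if not(0.15<md[0]<1 and -.6<md[1]<.5 and md[2]<.15): continue
                print(name,np.round(ce[i]),st[i,4],np.round(md,3),"zmax",np.round(np.percentile(q[:,2],[5,95]),3))
        # orthophoto
        O=np.zeros((450,400,3),np.uint8); H=np.full((450,400),-1.)
        ok=~np.isnan(P[...,0])&(P[...,2]<.12)&(P[...,2]>-.01)
        q=P[ok];c=im[ok];o=np.argsort(q[:,2]);q=q[o];c=c[o]
        i=((.35-q[:,1])/.002).astype(int);j=((q[:,0]-.2)/.002).astype(int)
        g=(i>=0)&(i<450)&(j>=0)&(j<400); O[i[g],j[g]]=c[g]
        save("ortho_%s.png"%n,O,1.3)
E
python3 m1.py
```

```text
scene
green [235. 283.] 49 [ 0.446 -0.241  0.04 ] zmax [0.037 0.042]
green [272. 316.] 58 [ 0.561 -0.264  0.039] zmax [0.037 0.041]
green [227. 326.] 59 [ 0.49  -0.33   0.039] zmax [0.037 0.042]
green [302. 389.] 48 [ 0.69  -0.36   0.036] zmax [0.033 0.039]
orange [346. 233.] 72 [ 0.613 -0.006  0.055] zmax [0.03  0.058]
orange [350. 240.] 57 [ 0.624 -0.005  0.03 ] zmax [0.026 0.033]
jawblue [494. 163.] 1170 [0.876 0.434 0.04 ] zmax [0.003 0.06 ]
jawblue [336. 230.] 264 [0.582 0.007 0.028] zmax [0.024 0.032]
jawblue [159. 254.] 343 [ 0.238 -0.263  0.027] zmax [0.023 0.031]
jawblue [246. 319.] 5936 [ 0.507 -0.293  0.003] zmax [0.    0.006]
brass [494. 175.] 31 [0.884 0.366 0.045] zmax [0.042 0.047]
brass [303. 179.] 46 [0.42  0.111 0.024] zmax [0.018 0.028]
brass [325. 213.] 87 [0.542 0.011 0.07 ] zmax [0.066 0.073]
brass [445. 213.] 21 [0.804 0.184 0.037] zmax [0.028 0.041]
brass [143. 237.] 105 [ 0.198 -0.258  0.07 ] zmax [0.066 0.073]
brass [429. 248.] 25 [0.804 0.065 0.037] zmax [0.03 0.04]
brass [238. 290.] 94 [ 0.456 -0.246  0.014] zmax [0.01  0.037]
brass [412. 287.] 31 [ 0.805 
[... 1143 characters left out ...]
 [0.057 0.074]
brass [355. 220.] 36 [0.616 0.001 0.058] zmax [0.056 0.059]
brass [350. 228.] 19 [ 0.604 -0.006  0.032] zmax [0.031 0.051]
brass [358. 230.] 22 [ 0.626 -0.004  0.032] zmax [0.03  0.033]
brass [434. 239.] 38 [ 0.808 -0.053  0.036] zmax [0.027 0.042]
brass [448. 272.] 51 [ 0.807 -0.174  0.038] zmax [0.03  0.042]
brass [158. 295.] 213 [ 0.2   -0.262  0.071] zmax [0.003 0.074]
brass [286. 307.] 94 [ 0.452 -0.249  0.016] zmax [0.014 0.018]
brass [342. 315.] 96 [ 0.564 -0.273  0.016] zmax [0.013 0.018]
brass [307. 343.] 116 [ 0.493 -0.339  0.016] zmax [0.012 0.018]
red [308. 161.] 49 [0.498 0.402 0.023] zmax [0.018 0.027]
red [275. 257.] 123 [ 0.416 -0.097  0.024] zmax [0.022 0.026]
```

View pics/wrist0.png

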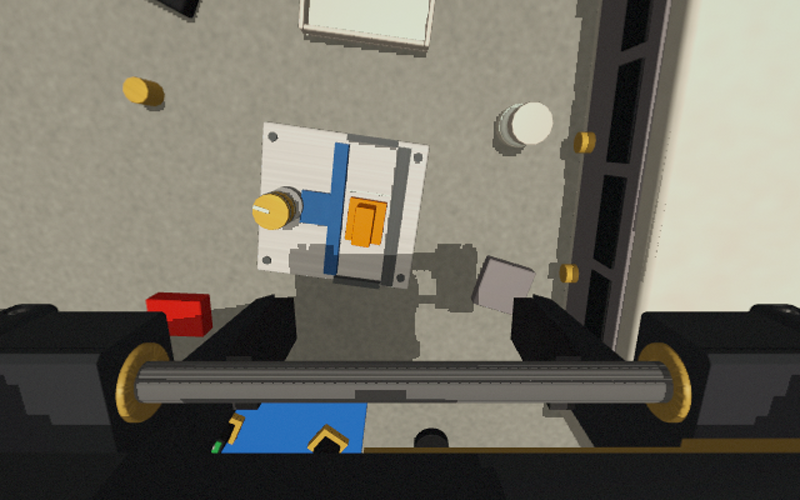

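View pics/ortho_side.png

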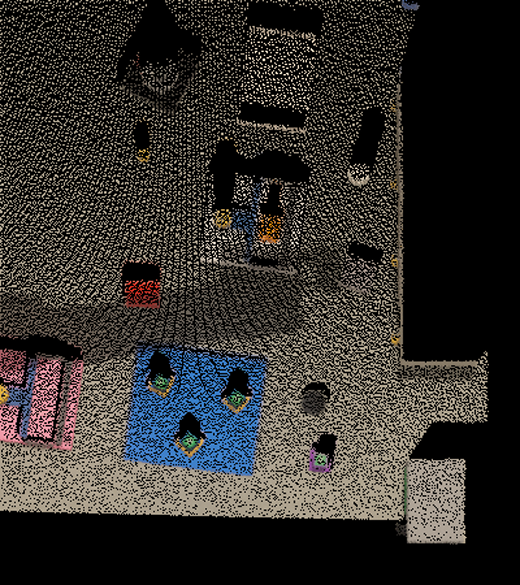

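Wrist view shows the silver chuck at about (340,205), jaw blue and blank orange at (365,222), and the thumbscrew with its white line at (272,210). The decoy chuck is pink and at x≈0.2, so the silver one is ours. Next I take precise rectangles from the depth clouds.

```bash
cat > m2.py <<'E'
from h import *
from m1 import mask
def rect(P,sel,zc=None,pct=None):
    q=P[sel]; q=q[~np.isnan(q[:,0])]
    r=cv2.minAreaRect((q[:,:2]*1000).astype(np.float32))
    return np.round(r[0],1),np.round(r[1],1),round(r[2],1),len(q),np.round(np.median(q[:,2]),4)
def box(P,c,r,z0,z1): return (abs(P[...,0]-c[0])<r)&(abs(P[...,1]-c[1])<r)&(P[...,2]>z0)&(P[...,2]<z1)
E
python3 - <<'E'
from m2 import *
s=state(); z=np.load("wrist0.npz"); C=cam("wrist",s); P=cloud(C,z["d"]); im=z["im"]
print("table z",np.nanmedian(P[100:110,180:200,2]), "T",P[150,260])
print("chuck",rect(P,box(P,(.59,0),.13,.012,.034)))
print("rib",rect(P,box(P,(.612,0),.03,.05,.06)))
og=mask(im,(5,150,120),(16,255,255)); print("blankbase",rect(P,og&box(P,(.612,0),.04,.025,.034)))
print("head",rect(P,box(P,(.54,0),.035,.066,.09)), "jaw",rect(P,mask(im,(100,120,40),(120,255,255))&box(P,(.57,0),.12,.02,.036)))
dk=(im.max(2)<110)
print("fence",rect(P,box(P,(.62,0),.1,.0275,.033)&~og&~mask(im,(100,120,40),(120,255,255))))
for n in("scene","side"):
    z=np.load(n+"0.npz"); C=cam(n); P=cloud(C,z["d"]); im=z["im"]
    print(n,"chuck",rect(P,box(P,(.59,0),.13,.012,.034)))
    for c in((.447,-.241),(.562,-.265),(.492,-.331)):
        print(" car",rect(P,box(P,c,.03,.034,.046)),rect(P,box(P,c,.035,.009,.046)))
    print(" tray",rect(P,box(P,(.63,.165),.1,.015,.03)))
    print(" drive",rect(P,box(P,(.44,.2),.11,.012,.026)),rect(P,box(P,(.44,.2),.11,.06,.085)),rect(P,box(P,(.44,.2),.11,.037,.05)))
    for nm,c,zz in(("adapter",(.421,.108),.01),("tipbox",(.417,-.1),.01),("vial",(.78,.05),.02),("gel",(.72,-.08),.01)): print(nm,rect(P,box(P,c,.05,zz,.08)))
E
```

```text
table z -0.000979266479057661 T [0.57682221 0.02987036 0.01853222]
chuck (array([621.8,   2. ]), array([145.1, 217.9]), 82.0, 13851, np.float64(0.0194))
rib (array([6.14e+02, 1.00e-01]), array([34.6, 16. ]), 80.7, 475, np.float64(0.0549))
blankbase (array([6.139e+02, 3.000e-01]), array([39.8, 33.9]), 80.2, 59, np.float64(0.0285))
head (array([541.8,  16. ]), array([28.9, 29. ]), 75.9, 689, np.float64(0.0698)) jaw (array([573.6,  11.4]), array([120.7,  38.8]), 82.1, 1680, np.float64(0.0283))
fence (array([589.5,   9.3]), array([139.6, 116.6]), 82.1, 1897, np.float64(0.0289))
scene chuck (array([622.3,   2.8]), array([143.6, 219.4]), 81.1, 2577, np.float64(0.0205))
 car (array([ 446.6, -238.9]), array([22.7, 24.3]), 64.5, 101, np.float64(0.0396)) (array([ 447.7, -240.7]), array([36.5, 33.8]), 65.1, 248, np.float64(0.0244))
 car (array([ 562.4, -264.3]), array([21.6, 23. ]), 50.4, 103, np.float64(0.0386)) (array([ 562.4, -264. ]), array([33.5, 34.7]), 50.8, 247, np.float64(0.0238))
 car (array([ 489.5, -330.7]), array([21.6, 21.8]), 46.5, 111, np.float64(0.0391)) (array([ 489.4, -330.4]
[... 1214 characters left out ...]
31.8]), array([33.8, 39. ]), 58.6, 403, np.float64(0.025))
 tray (array([621.2, 164.9]), array([202.2, 114.2]), 85.9, 275, np.float64(0.0227))
 drive (array([427., 199.]), array([182. ,  99.1]), 63.2, 427, np.float64(0.0212)) (array([445.4, 235.9]), array([24.3, 22.3]), 55.6, 52, np.float64(0.0714)) (array([446.2, 232. ]), array([54.6, 49.7]), 8.9, 133, np.float64(0.0442))
adapter (array([420., 110.]), array([20.3, 18.8]), 11.7, 63, np.float64(0.0249))
tipbox (array([ 418.9, -103.4]), array([54.1, 43.5]), 0.9, 352, np.float64(0.0232))
vial (array([776.7,  48.6]), array([80.4, 99.7]), 2.3, 461, np.float64(0.0475))
gel (array([750.9, -72.1]), array([52.8, 51.1]), 72.0, 283, np.float64(0.0179))
```

play_rows(
  increments=[
    [[0,0,9.5,0,0,0,0.5],[0,0,0,-0.28,-1.75,4,0.5],[0,0,0,-0.28,-1.75,4,0.5],[0,0,0,0,0,4,0.5],[0,0,0,0,0,3,0.5],[0,0,0,0,0,0,0.5],[0,0,0,0,0,0,0.5]],
  ],
  squeeze=25,
)

```text
t: 1.02
tcp_pos: [0.6153, 0.0002, 0.0898]
eef_rot: [0.763, 0.646, 0.001, 0.0]
contact_force: [-0.5, -0.5, -0.4]
grip_width: 0.0442
grip_force: 0.0
```

```bash
cat >> h.py <<'E'
def yaw(s):
    M=R.from_quat(s["eef_rot"]).as_matrix(); return np.degrees(np.arctan2(M[1,1],M[0,1]))
def plan(x,y,z,th,s=None):
    "turn about tool z first (deg), then shift (cm) in the turned tool axes"
    s=s or state(); p=np.array(s["tcp_pos"]); a=np.radians(th); d=np.array([x,y,z])-p
    print("t %.1f pos"%s["t"],np.round(p*1000,1),"yaw %.1f j7 %.2f tilt"%(yaw(s),s["joint_pos"][6]),np.round(R.from_quat(s["eef_rot"]).as_matrix()[:2,2],3),"grip %.4f %.1f"%(s["grip_width"],s["grip_force"]))
    print(" turn wz %.1f  tx %.2f ty %.2f tz %.2f"%((yaw(s)-th+180)%360-180,*(100*np.array([-np.sin(a)*d[0]+np.cos(a)*d[1],np.cos(a)*d[0]+np.sin(a)*d[1],-d[2]]))))
E
python3 -c "
from h import *
plan(.614,.0002,.036,-9.5)"
```

```text
t 1.0 pos [6.153e+02 2.000e-01 8.980e+01] yaw -9.5 j7 -0.22 tilt [0.001 0.   ] grip 0.0442 0.0
 turn wz -0.0  tx -0.03 ty -0.13 tz 5.38
```

play_rows(
  increments=[
    [[0,0,0,0,-0.1,3,0.5],[0,0,0,0,0,2.4,0.5],[0,0,0,0,0,0,0.5],[0,0,0,0,0,0,0],[0,0,0,0,0,0,0],[0,0,0,0,0,0,0],[0,0,0,0,0,0,0],[0,0,0,0,0,-0.5,0]],
  ],
)

```text
t: 2.02
tcp_pos: [0.6133, 0.0004, 0.0397]
eef_rot: [0.763, 0.646, -0.0, -0.0]
contact_force: [-0.1, -0.7, -0.4]
grip_width: 0.0157
grip_force: 25.0
```

play_rows(
  increments=[
    [[0,0,0,0,0,-4,0],[0,0,0,0,0,-5,0],[0,0,0,0,0,-5,0],[0,0,0,3,0,-4,0],[0,0,0,4,0,-1,0],[0,0,0,3,0,0,0],[0,0,0,0,0,0,0],[0,0,0,0,0,0,0]],
  ],
)

```text
t: 3.02
tcp_pos: [0.6297, 0.0977, 0.2294]
eef_rot: [0.764, 0.646, -0.001, 0.0]
contact_force: [0.1, 0.3, -0.5]
grip_width: 0.0158
grip_force: 25.0
```

```bash
python3 -c "
from m2 import *
s=state(); C=cam('wrist',s); im,d=read_camera('wrist'); np.savez('wrist1.npz',im=im,d=d); save('wrist1.png',im,1.25)
plan(.63,.165,.2,-5,s)
P=cloud(C,d); print(rect(P,box(P,(.64,.17),.11,.014,.03)&(P[...,1]>.085)))
"
```

```text
t 3.0 pos [629.7  97.7 229.4] yaw -9.6 j7 -0.39 tilt [-0.001 -0.001] grip 0.0158 25.0
 turn wz -4.6  tx 6.71 ty -0.56 tz 2.94
(array([640.1, 182.4]), array([219.7, 194.8]), 0.0, 1675, np.float64(0.0204))
```

View pics/wrist1.png

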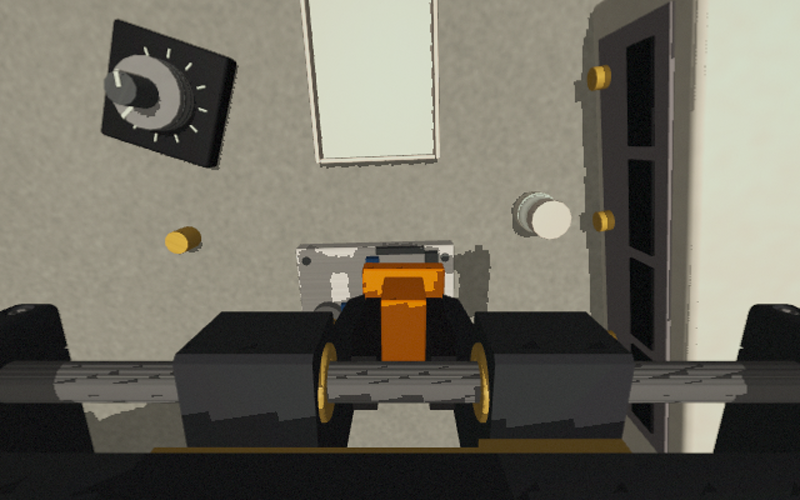

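```bash
python3 -c "
from h import *
s=state(); C=cam('wrist',s)
u=np.array([318,438,304,438])/1.25; v=np.array([163,160,5,5])/1.25
p=ray_plane(C,u,v,.022); print(np.round(p,4), np.linalg.norm(p[0]-p[1]))
ex=(p[1]-p[0]);th=np.degrees(np.arctan2(ex[1],ex[0]));ex/=np.linalg.norm(ex); ey=np.array([-ex[1],ex[0],0]); c=(p[0]+p[1])/2+.075*ey;print(th,c)
plan(c[0],c[1],.024,yaw(s)); plan(c[0],c[1],.024,th)
"
```

```text
[[0.5644 0.1613 0.022 ]
 [0.6688 0.1462 0.022 ]
 [0.5808 0.2831 0.022 ]
 [0.686  0.2653 0.022 ]] 0.10550261183395261
-8.180390949742383 [0.62726518 0.22798667 0.022     ]
t 3.1 pos [629.8  97.1 229.4] yaw -9.6 j7 -0.39 tilt [-0.001 -0.001] grip 0.0161 25.0
 turn wz 0.0  tx 12.86 ty -2.44 tz 20.54
t 3.1 pos [629.8  97.1 229.4] yaw -9.6 j7 -0.39 tilt [-0.001 -0.001] grip 0.0161 25.0
 turn wz -1.4  tx 12.92 ty -2.11 tz 20.54
```

play_rows(
  increments=[
    [[0,0,0,4,-1,0,0],[0,0,0,4.5,-1.4,0,0],[0,0,0,4.4,0,3,0],[0,0,0,0,0,5,0],[0,0,0,0,0,5,0],[0,0,0,0,0,4,0],[0,0,0,0,0,2.5,0],[0,0,0,0,0,1.1,0]],
  ],
)

```text
t: 4.08
tcp_pos: [0.6271, 0.2281, 0.022]
eef_rot: [0.764, 0.645, -0.002, 0.0]
contact_force: [0.1, 0.9, -0.5]
grip_width: 0.0156
grip_force: 25.0
```

```bash
python3 -c "
from h import *
plan(.627,.228,.021,-9.5);print(state()['contact_force'])"
```

```text
t 4.1 pos [627.1 228.1  22. ] yaw -9.6 j7 -0.59 tilt [-0.002 -0.002] grip 0.0156 25.0
 turn wz -0.1  tx -0.01 ty -0.01 tz 0.10
[ 0.06223011  0.92589465 -0.47750952]
```

play_rows(
  increments=[
    [[0,0,0,0,0,0.1,0.5],[0,0,0,0,0,0,0.5],[0,0,0,0,0,0,0.5],[0,0,0,0,0,-4,0.5],[0,0,0,0,0,-5,0.5],[0,0,0,0,0,-5,0.5],[0,0,0,-4,0,-2,0.6],[0,0,0,-5,0,0,0.6]],
  ],
)

```text
t: 5.08
tcp_pos: [0.6143, 0.1422, 0.186]
eef_rot: [0.762, 0.647, 0.003, 0.001]
contact_force: [0.4, -0.8, -0.2]
grip_width: 0.0528
grip_force: 0.0
```

```bash
python3 -c "
from h import *
plan(.563,-.2642,.15,-39.5)
im,d=read_camera('scene'); save('scene2.png',im[150:310,250:450],3)
s=state(); C=cam('wrist',s); im,d=read_camera('wrist'); np.savez('wrist2.npz',im=im,d=d,pose=np.r_[s['tcp_pos'],s['eef_rot']]); save('wrist2.png',im,1.25)
"
```

```text
t 5.1 pos [614.3 142.2 186. ] yaw -9.4 j7 -0.46 tilt [0.006 0.002] grip 0.0528 0.0
 turn wz 30.1  tx -34.62 ty 21.89 tz 3.60
```

View pics/wrist2.png

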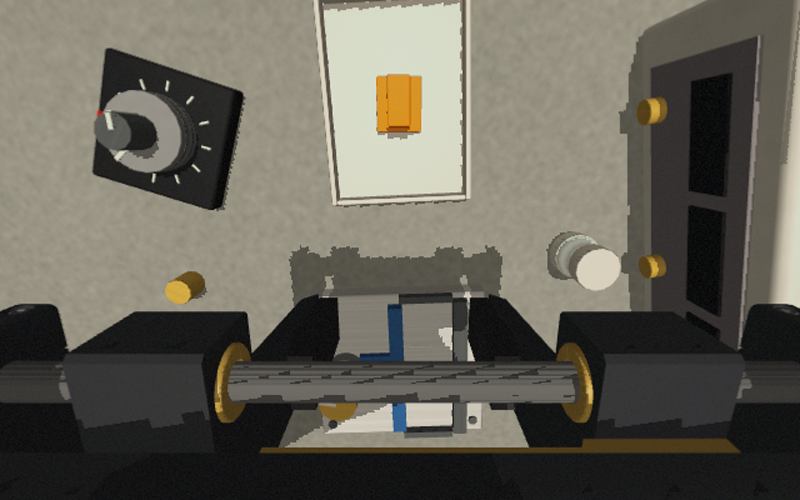

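The blank lies in the tray at (398,103). The drive is at (165,125), with its red mark at (98,113). Now carrier 2.

play_rows(
  increments=[
    [[0,0,10,0,0,0,0.6],[0,0,10,0,0,0,0.6],[0,0,10,0,0,0,0.6],[0,0,0,-4.6,3,0,0.6],[0,0,0,-4.6,3,0,0.6],[0,0,0,-4.6,3,0,0.6],[0,0,0,-4.6,3,0,0.6],[0,0,0,-4.6,3,0,0.6]],
  ],
)

```text
t: 6.18
tcp_pos: [0.5824, -0.1327, 0.1835]
eef_rot: [0.904, 0.427, 0.001, 0.0]
contact_force: [0.3, -0.4, -0.3]
grip_width: 0.053
grip_force: 0.0
```

play_rows(
  increments=[
    [[0,0,0,-4.6,3,0,0.6],[0,0,0,-4.6,2.9,0,0.6],[0,0,0,-2.4,1,0,0.6],[0,0,0,0,0,3,0.6],[0,0,0,0,0,4,0.6],[0,0,0,0,0,4,0.6],[0,0,0,0,0,0,0.6],[0,0,0,0,0,0,0.6]],
  ],
)

```text
t: 7.18
tcp_pos: [0.5629, -0.2652, 0.0744]
eef_rot: [0.904, 0.427, 0.001, 0.001]
contact_force: [-0.3, 0.3, -0.1]
grip_width: 0.053
grip_force: 0.0
```

```bash
python3 -c "
from m2 import *
s=state(); plan(.563,-.2642,.0165,-39.5)
for n in('scene','side'):
    C=cam(n); im,d=read_camera(n); P=cloud(C,d)
    for c in((.447,-.241),(.562,-.265),(.492,-.331)): print(n,rect(P,mask(im,(45,90,60),(85,255,255))&box(P,c,.05,.03,.05)))
"
```

```text
t 7.2 pos [ 562.9 -265.2   74.4] yaw -39.5 j7 -0.20 tilt [ 0.002 -0.001] grip 0.0530 0.0
 turn wz 0.0  tx 0.08 ty -0.06 tz 5.79
scene (array([ 446.1, -239.2]), array([18. , 17.3]), 68.1, 50, np.float64(0.0399))
scene (array([0., 0.]), array([0., 0.]), 0.0, 0, np.float64(nan))
scene (array([ 489.4, -330. ]), array([16.5, 16.8]), 44.1, 50, np.float64(0.0386))
side (array([ 447.7, -239. ]), array([18.9, 18.4]), 55.2, 43, np.float64(0.0424))
side (array([ 564.1, -263.8]), array([17.4, 16.2]), 50.5, 38, np.float64(0.0423))
side (array([ 492.9, -329. ]), array([16.9, 16.9]), 39.0, 48, np.float64(0.0425))
  return _methods._mean(a, axis=axis, dtype=dtype,
  ret = ret.dtype.type(ret / rcount)
```

play_rows(
  increments=[
    [[0,0,0,0.1,-0.1,3,0.6],[0,0,0,0,0,2.7,0.6],[0,0,0,0,0,0.05,0.6],[0,0,0,0,0,0,0],[0,0,0,0,0,0,0],[0,0,0,0,0,0,0],[0,0,0,0,0,0,0],[0,0,0,0,0,0,0]],
  ],
  squeeze=25,
)

```text
t: 8.28
tcp_pos: [0.5621, -0.2637, 0.016]
eef_rot: [0.904, 0.427, 0.0, 0.0]
contact_force: [-2.0, -0.4, 7.1]
grip_width: 0.0221
grip_force: 25.0
```

play_rows(
  increments=[
    [[0,0,0,0,0,-3,0],[0,0,0,0,0,-5,0],[0,0,0,0,0,-5,0],[0,0,-10,0,0,0,0],[0,0,-10,0,0,0,0],[0,0,-10,0,0,0,0],[0,0,-1.6,0,0,0,0],[0,0,0,0,0,0,0]],
  ],
)

```text
t: 9.28
tcp_pos: [0.5614, -0.2634, 0.1451]
eef_rot: [0.755, 0.656, -0.0, -0.0]
contact_force: [0.3, -0.8, -1.0]
grip_width: 0.0218
grip_force: 25.0
```

```bash
python3 -c "
from h import *
plan(.609,-.0341,.0335,-7.9)"
```

```text
t 9.3 pos [ 561.4 -263.4  145.1] yaw -8.1 j7 0.25 tilt [-0.  0.] grip 0.0218 25.0
 turn wz -0.2  tx 23.37 ty 1.56 tz 11.16
```

play_rows(
  increments=[
    [[0,0,0,4.7,0.3,0,0],[0,0,0,4.7,0.3,0,0],[0,0,0,4.7,0.3,0,0],[0,0,0,4.7,0.3,0,0],[0,0,0,4.6,0.4,3,0],[0,0,0,0,0,3,0],[0,0,0,0,0,3,0],[0,0,0,0,0,0,0]],
  ],
)

```text
t: 10.28
tcp_pos: [0.6076, -0.0337, 0.0531]
eef_rot: [0.755, 0.656, -0.002, -0.001]
contact_force: [0.1, -0.1, -0.2]
grip_width: 0.022
grip_force: 25.0
```

```bash
python3 -c "
from h import *
plan(.609,-.0341,.0335,-7.9)
s=state(); C=cam('wrist',s); im,d=read_camera('wrist'); save('wrist3.png',im[150:],1.25)"
```

```text
t 10.3 pos [607.6 -33.7  53.1] yaw -8.0 j7 -0.15 tilt [-0.005 -0.   ] grip 0.0220 25.0
 turn wz -0.1  tx -0.02 ty 0.14 tz 1.96
```

View pics/wrist3.png

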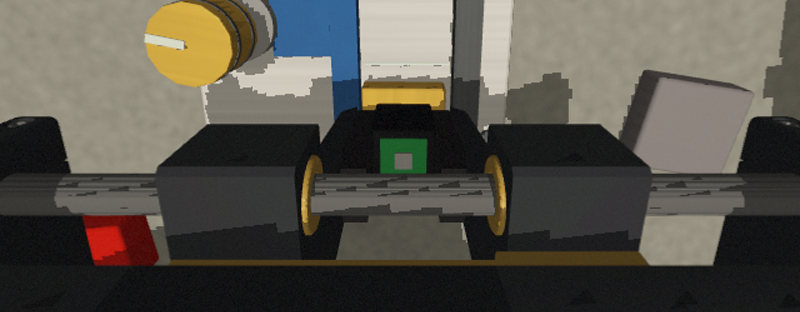

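The brass base (360–446) sits over the gap between the jaw face (358) and fence (452), with white line at v≈65. It is centred, so I lower it.

play_rows(
  increments=[
    [[0,0,0,0,0.1,1,0],[0,0,0,0,0,0.8,0],[0,0,0,0,0,0.15,0],[0,0,0,0,0,0,0]],
  ],
)

```text
t: 10.82
tcp_pos: [0.6106, -0.034, 0.0358]
eef_rot: [0.754, 0.657, 0.0, 0.0]
contact_force: [-0.1, 0.5, -1.4]
grip_width: 0.0219
grip_force: 25.0
```

```bash
python3 -c "
from h import *
plan(.609,-.0341,.0335,-7.9);print(state()['contact_force'])"
```

```text
t 10.8 pos [610.6 -34.   35.8] yaw -7.9 j7 -0.15 tilt [ 0. -0.] grip 0.0219 25.0
 turn wz -0.0  tx -0.03 ty -0.16 tz 0.23
[-0.11390135  0.54409016 -1.37977083]
```

play_rows(
  increments=[
    [[0,0,0,0,-0.1,0.1,0],[0,0,0,0,0,0,0],[0,0,0,0,0,0,0]],
  ],
)

```text
t: 11.2
tcp_pos: [0.6097, -0.0338, 0.0348]
eef_rot: [0.754, 0.657, 0.0, 0.0]
contact_force: [-1.0, 0.3, -0.9]
grip_width: 0.0216
grip_force: 25.0
```

play_rows(
  increments=[
    [[0,0,0,0,0,0.1,0],[0,0,0,0,0,0,0]],
  ],
)

```text
t: 11.45
tcp_pos: [0.6096, -0.0338, 0.0336]
eef_rot: [0.754, 0.657, -0.0, -0.0]
contact_force: [0.6, 0.3, -0.4]
grip_width: 0.0218
grip_force: 25.0
```

play_rows(
  increments=[
    [[0,0,0,0,0,0.1,0],[0,0,0,0,0,0,0]],
  ],
)

```text
t: 11.7
tcp_pos: [0.6095, -0.0338, 0.0326]
eef_rot: [0.754, 0.657, -0.0, -0.0]
contact_force: [0.9, -0.7, -1.3]
grip_width: 0.0218
grip_force: 25.0
```

play_rows(
  increments=[
    [[0,0,0,0,0,0.05,0],[0,0,0,0,0,0,0]],
  ],
)

```text
t: 11.95
tcp_pos: [0.6096, -0.0338, 0.0322]
eef_rot: [0.754, 0.657, -0.0, -0.0]
contact_force: [0.6, 0.1, -0.8]
grip_width: 0.0218
grip_force: 25.0
```

play_rows(
  increments=[
    [[0,0,0,0,0,0.07,0],[0,0,0,0,0,0,0],[0,0,0,0,0,0,0.3],[0,0,0,0,0,0,0.45],[0,0,0,0,0,0,0.45],[0,0,0,0,0,-3,0.45],[0,0,0,0,0,-5,0.45],[0,0,0,0,0,-5,0.6]],
  ],
)

```text
t: 12.95
tcp_pos: [0.6093, -0.0338, 0.1627]
eef_rot: [0.754, 0.657, -0.0, -0.0]
contact_force: [0.1, -0.4, -0.3]
grip_width: 0.0473
grip_force: 0.0
```

```bash
cat > chk.py <<'E'
from m2 import *
O=np.array([619.,4.9]); a=np.radians(-7.9)
def nest():
    for n in("scene","side"):
        C=cam(n); im,d=read_camera(n); P=cloud(C,d); g=mask(im,(45,90,60),(85,255,255))
        k,lab,st,ce=cv2.connectedComponentsWithStats(g.astype(np.uint8))
        for i in range(1,k):
            if st[i,4]<8: continue
            q=P[lab==i]; q=q[~np.isnan(q[:,0])]
            if len(q)<5: continue
            z=np.median(q[:,2]); p=ray_plane(C,*ce[i],.056 if z>.048 else .04)*1000; m=p[:2]-O
            if p[1]>-400 and p[0]<750 and p[1]<100: print(n,ce[i].round(),st[i,4],"z %.3f"%z,p.round(1),"chuck xy",np.round([np.cos(a)*m[0]+np.sin(a)*m[1],-np.sin(a)*m[0]+np.cos(a)*m[1]],1))
E
python3 -c "
from chk import *
plan(.4468,-.2391,.15,-27); nest()"
```

```text
t 12.9 pos [609.3 -33.8 162.7] yaw -7.9 j7 -0.15 tilt [-0.001 -0.   ] grip 0.0473 0.0
 turn wz 19.1  tx -25.67 ty -5.16 tz 1.27
scene [340. 241.] 39 z 0.055 [608.6 -35.   56. ] chuck xy [ -4.8 -40.9]
scene [235. 283.] 49 z 0.039 [ 445.9 -240.2   40. ] chuck xy [-137.7 -266.5]
scene [227. 326.] 59 z 0.039 [ 489.3 -330.1   40. ] chuck xy [ -82.4 -349.6]
scene [302. 389.] 48 z 0.035 [ 691.1 -359.7   40. ] chuck xy [ 121.5 -351.3]
side [355. 229.] 15 z 0.058 [612.1 -35.3  56. ] chuck xy [ -1.3 -40.8]
side [285. 294.] 53 z 0.043 [ 448.1 -236.3   40. ] chuck xy [-136.2 -262.4]
side [307. 330.] 65 z 0.043 [ 492.  -328.5   40. ] chuck xy [ -80.  -347.7]
side [415. 342.] 23 z 0.039 [ 692.2 -360.2   40. ] chuck xy [ 122.7 -351.5]
```

play_rows(
  increments=[
    [[0,0,9.5,0,0,0,0.6],[0,0,9,0,0,0,0.6],[0,0,0,-4.5,-0.9,0,0.6],[0,0,0,-4.5,-0.9,0,0.6],[0,0,0,-4.5,-0.9,0,0.6],[0,0,0,-4.5,-0.9,0,0.6],[0,0,0,-4.5,-0.9,0,0.6],[0,0,0,-3.2,-0.7,2,0.6]],
  ],
)

```text
t: 14.05
tcp_pos: [0.448, -0.2431, 0.1418]
eef_rot: [0.85, 0.526, 0.0, 0.001]
contact_force: [1.0, -0.5, -0.7]
grip_width: 0.0526
grip_force: 0.0
```

play_rows(
  increments=[
    [[0,0,0,0,0,4,0.6],[0,0,0,0,0,4,0.6],[0,0,0,0,0,0,0.6],[0,0,0,0,0,0,0.6]],
  ],
)

```text
t: 14.55
tcp_pos: [0.4492, -0.2411, 0.0623]
eef_rot: [0.85, 0.527, 0.0, 0.0]
contact_force: [0.8, 0.0, -0.7]
grip_width: 0.0531
grip_force: 0.0
```

```bash
python3 -c "
from m2 import *
plan(.447,-.239,.0175,-26)
"
```

```text
t 14.6 pos [ 449.2 -241.1   62.3] yaw -26.4 j7 0.04 tilt [ 0.001 -0.   ] grip 0.0531 0.0
 turn wz -0.4  tx 0.10 ty -0.29 tz 4.48
```

play_rows(
  increments=[
    [[0,0,0,0.1,-0.3,2.5,0.6],[0,0,0,0,0,1.9,0.6],[0,0,0,0,0,0,0.6],[0,0,0,0,0,0,0],[0,0,0,0,0,0,0],[0,0,0,0,0,0,0],[0,0,0,0,0,0,0],[0,0,0,0,0,0,0]],
  ],
  squeeze=25,
)

```text
t: 15.55
tcp_pos: [0.4469, -0.2388, 0.018]
eef_rot: [0.85, 0.527, 0.0, 0.0]
contact_force: [-1.3, 0.4, 6.1]
grip_width: 0.0219
grip_force: 25.0
```

play_rows(
  increments=[
    [[0,0,0,0,0,-3,0],[0,0,0,0,0,-5,0],[0,0,0,0,0,-5,0],[0,0,-9,0,0,0,0],[0,0,-9.5,0,0,0,0],[0,0,0,0,0,0,0]],
  ],
)

```text
t: 16.3
tcp_pos: [0.4462, -0.2386, 0.1475]
eef_rot: [0.755, 0.656, 0.0, -0.0]
contact_force: [-0.1, -0.1, -1.7]
grip_width: 0.0217
grip_force: 25.0
```

```bash
python3 -c "
from h import *
plan(.6140,.0055,.0315,-7.9)"
```

```text
t 16.3 pos [ 446.2 -238.6  147.5] yaw -8.0 j7 0.29 tilt [-0.  0.] grip 0.0217 25.0
 turn wz -0.1  tx 26.49 ty 13.26 tz 11.60
```

play_rows(
  increments=[
    [[0,0,0,4.5,2.2,0,0],[0,0,0,4.5,2.2,0,0],[0,0,0,4.5,2.2,0,0],[0,0,0,4.5,2.2,0,0],[0,0,0,4.5,2.2,0,0],[0,0,0,4,2.2,0,0],[0,0,0,0,0,3,0],[0,0,0,0,0,4,0]],
  ],
)

```text
t: 17.3
tcp_pos: [0.6146, 0.0065, 0.077]
eef_rot: [0.755, 0.656, 0.001, 0.001]
contact_force: [0.1, -0.6, -1.5]
grip_width: 0.0217
grip_force: 25.0
```

play_rows(
  increments=[
    [[0,0,0,0,0,2.5,0],[0,0,0,0,0,0,0],[0,0,0,0,0,0,0]],
  ],
)

```text
t: 17.68
tcp_pos: [0.6144, 0.0056, 0.0534]
eef_rot: [0.755, 0.656, 0.0, 0.0]
contact_force: [-0.1, 0.6, -0.8]
grip_width: 0.0217
grip_force: 25.0
```

```bash
python3 -c "
from h import *
plan(.6140,.0055,.0345,-7.9)"
```

```text
t 17.7 pos [614.4   5.6  53.4] yaw -8.0 j7 -0.21 tilt [ 0.001 -0.   ] grip 0.0217 25.0
 turn wz -0.1  tx -0.02 ty -0.03 tz 1.89
```

play_rows(
  increments=[
    [[0,0,0,0,0,1.2,0],[0,0,0,0,0,0.6,0],[0,0,0,0,0,0.1,0],[0,0,0,0,0,0,0],[0,0,0,0,0,0,0]],
  ],
)

```text
t: 18.3
tcp_pos: [0.6137, 0.0057, 0.034]
eef_rot: [0.754, 0.657, 0.0, -0.0]
contact_force: [-1.5, -0.7, 5.1]
grip_width: 0.0214
grip_force: 25.0
```

play_rows(
  increments=[
    [[0,0,0,0,0,0.1,0],[0,0,0,0,0,0,0]],
  ],
)

```text
t: 18.55
tcp_pos: [0.6137, 0.0057, 0.0339]
eef_rot: [0.754, 0.657, -0.0, -0.0]
contact_force: [-6.0, 0.4, 13.9]
grip_width: 0.022
grip_force: 25.0
```

play_rows(
  increments=[
    [[0,0,0,0,0,-0.15,0],[0,0,0,0,0,0,0.3],[0,0,0,0,0,0,0.45],[0,0,0,0,0,0,0.45],[0,0,0,0,0,-3,0.45],[0,0,0,0,0,-5,0.45],[0,0,0,0,0,-4,0.6],[0,0,0,0,0,0,0.6]],
  ],
)

```text
t: 19.55
tcp_pos: [0.6161, 0.0057, 0.1574]
eef_rot: [0.754, 0.657, 0.003, 0.002]
contact_force: [0.3, 0.5, -0.3]
grip_width: 0.0528
grip_force: 0.0
```

```bash
python3 -c "
from chk import *
plan(.4905,-.3300,.15,-41.5); nest()"
```

```text
t 19.6 pos [616.1   5.7 157.4] yaw -7.9 j7 -0.21 tilt [0.007 0.   ] grip 0.0528 0.0
 turn wz 33.6  tx -33.46 ty 12.84 tz 0.74
scene [348. 230.] 40 z 0.056 [612.2   3.8  56. ] chuck xy [-6.6 -2. ]
scene [340. 241.] 33 z 0.056 [608.6 -34.4  56. ] chuck xy [ -4.9 -40.3]
scene [227. 326.] 59 z 0.039 [ 489.3 -330.1   40. ] chuck xy [ -82.4 -349.6]
scene [302. 389.] 48 z 0.035 [ 691.1 -359.7   40. ] chuck xy [ 121.5 -351.3]
side [355. 219.] 22 z 0.059 [616.3   7.4  56. ] chuck xy [-3.   2.1]
side [307. 330.] 65 z 0.043 [ 492.3 -328.5   40. ] chuck xy [ -79.7 -347.7]
side [415. 342.] 23 z 0.039 [ 692.2 -360.2   40. ] chuck xy [ 122.7 -351.5]
```

play_rows(
  increments=[
    [[0,0,10,0,0,0,0.6],[0,0,10,0,0,0,0.6],[0,0,10,0,0,0,0.6],[0,0,3.6,0,0,0,0.6],[0,0,0,-4.5,1.7,0,0.6],[0,0,0,-4.5,1.7,0,0.6],[0,0,0,-4.5,1.7,0,0.6],[0,0,0,-4.5,1.7,0,0.6]],
  ],
)

```text
t: 20.65
tcp_pos: [0.5435, -0.1753, 0.1522]
eef_rot: [0.912, 0.411, -0.001, -0.001]
contact_force: [0.4, -0.6, -0.7]
grip_width: 0.053
grip_force: 0.0
```

play_rows(
  increments=[
    [[0,0,0,-4.5,1.7,0,0.6],[0,0,0,-4.5,1.7,0,0.6],[0,0,0,-4.5,1.7,0,0.6],[0,0,0,-2,0.9,2,0.6],[0,0,0,0,0,4,0.6],[0,0,0,0,0,3,0.6],[0,0,0,0,0,0,0.6],[0,0,0,0,0,0,0.6]],
  ],
)

```text
t: 21.65
tcp_pos: [0.4876, -0.3302, 0.0642]
eef_rot: [0.912, 0.411, -0.0, 0.0]
contact_force: [-0.9, -1.0, 0.9]
grip_width: 0.0532
grip_force: 0.0
```

```bash
python3 -c "
from m2 import *
plan(.4903,-.3302,.0175,-41.5)
"
```

```text
t 21.6 pos [ 487.6 -330.2   64.2] yaw -41.5 j7 -0.06 tilt [-0. -0.] grip 0.0532 0.0
 turn wz 0.0  tx 0.17 ty 0.20 tz 4.67
```

play_rows(
  increments=[
    [[0,0,0,0.2,0.2,2.7,0.6],[0,0,0,0,0,1.9,0.6],[0,0,0,0,0,0,0.6],[0,0,0,0,0,0,0],[0,0,0,0,0,0,0],[0,0,0,0,0,0,0],[0,0,0,0,0,0,0],[0,0,0,0,0,0,0]],
  ],
  squeeze=25,
)

```text
t: 22.65
tcp_pos: [0.4906, -0.3301, 0.0185]
eef_rot: [0.912, 0.411, 0.0, 0.0]
contact_force: [-1.0, 1.1, 5.6]
grip_width: 0.0216
grip_force: 24.7
```

play_rows(
  increments=[
    [[0,0,0,0,0,-3,0],[0,0,0,0,0,-5,0],[0,0,0,0,0,-5,0],[0,0,-10,0,0,0,0],[0,0,-10,0,0,0,0],[0,0,-10,0,0,0,0],[0,0,-3.6,0,0,0,0],[0,0,0,0,0,0,0]],
  ],
)

```text
t: 23.65
tcp_pos: [0.4901, -0.3298, 0.1477]
eef_rot: [0.754, 0.656, -0.0, -0.0]
contact_force: [0.5, -0.2, -0.5]
grip_width: 0.0217
grip_force: 24.7
```

```bash
python3 -c "
from h import *
plan(.6195,.0451,.0345,-7.9)"
```

```text
t 23.6 pos [ 490.1 -329.8  147.7] yaw -7.9 j7 0.41 tilt [-0.  0.] grip 0.0217 24.7
 turn wz -0.0  tx 38.91 ty 7.66 tz 11.32
```

play_rows(
  increments=[
    [[0,0,0,5,1,0,0],[0,0,0,5,1,0,0],[0,0,0,5,1,0,0],[0,0,0,5,1,0,0],[0,0,0,5,1,0,0],[0,0,0,5,1,0,0],[0,0,0,5,1,0,0],[0,0,0,3.9,0.66,0,0]],
  ],
)

```text
t: 24.65
tcp_pos: [0.6201, 0.0476, 0.1478]
eef_rot: [0.754, 0.657, 0.0, -0.0]
contact_force: [0.1, -1.2, -0.9]
grip_width: 0.0216
grip_force: 24.7
```

play_rows(
  increments=[
    [[0,0,0,0,0,3,0],[0,0,0,0,0,4,0],[0,0,0,0,0,2.5,0],[0,0,0,0,0,0,0],[0,0,0,0,0,0,0]],
  ],
)

```text
t: 25.28
tcp_pos: [0.6205, 0.0449, 0.054]
eef_rot: [0.754, 0.656, 0.001, 0.0]
contact_force: [0.6, -0.2, -0.3]
grip_width: 0.0221
grip_force: 24.7
```

```bash
python3 -c "
from h import *
plan(.6195,.0451,.0345,-7.9)"
```

```text
t 25.3 pos [620.5  44.9  54. ] yaw -7.9 j7 -0.27 tilt [0.001 0.   ] grip 0.0221 24.7
 turn wz -0.0  tx 0.00 ty -0.10 tz 1.95
```

play_rows(
  increments=[
    [[0,0,0,0,-0.1,1.2,0],[0,0,0,0,0,0.6,0],[0,0,0,0,0,0.1,0],[0,0,0,0,0,0,0],[0,0,0,0,0,0,0]],
  ],
)

```text
t: 25.9
tcp_pos: [0.6187, 0.0451, 0.0344]
eef_rot: [0.754, 0.657, -0.0, -0.0]
contact_force: [-2.2, -0.1, 5.6]
grip_width: 0.0219
grip_force: 24.9
```

play_rows(
  increments=[
    [[0,0,0,0,0,0.1,0],[0,0,0,0,0,0,0]],
  ],
)

```text
t: 26.15
tcp_pos: [0.6187, 0.0451, 0.0344]
eef_rot: [0.754, 0.657, -0.0, -0.0]
contact_force: [-6.4, -0.2, 15.1]
grip_width: 0.0217
grip_force: 24.9
```

play_rows(
  increments=[
    [[0,0,0,0,0,-0.15,0],[0,0,0,0,0,0,0.3],[0,0,0,0,0,0,0.45],[0,0,0,0,0,0,0.45],[0,0,0,0,0,-3,0.45],[0,0,0,0,0,-5,0.45],[0,0,0,0,0,-4,0.5],[0,0,0,0,0,0,0.5]],
  ],
)

```text
t: 27.15
tcp_pos: [0.6211, 0.0452, 0.1579]
eef_rot: [0.754, 0.657, 0.003, 0.002]
contact_force: [0.2, 0.0, 0.2]
grip_width: 0.0438
grip_force: 0.0
```

```bash
python3 -c "
from chk import *
plan(.5418,.0158,.15,-7.9); nest()
s=state(); C=cam('wrist',s); im,d=read_camera('wrist'); save('wrist4.png',im[100:],1.25)
im,d=read_camera('scene'); save('scene4.png',im[190:270,280:400],5)"
```

```text
t 27.1 pos [621.1  45.2 157.9] yaw -7.9 j7 -0.27 tilt [0.006 0.001] grip 0.0438 0.0
 turn wz -0.0  tx -4.00 ty -7.45 tz 0.79
scene [357. 219.] 40 z 0.056 [617.1  44.   56. ] chuck xy [-7.3 38.4]
scene [349. 230.] 31 z 0.056 [612.8   4.6  56. ] chuck xy [-6.1 -1.1]
scene [340. 241.] 34 z 0.055 [608.4 -34.2  56. ] chuck xy [ -5.1 -40.2]
scene [302. 389.] 48 z 0.036 [ 691.1 -359.7   40. ] chuck xy [ 121.5 -351.3]
side [355. 211.] 18 z 0.059 [621.2  46.2  56. ] chuck xy [-3.5 41.2]
side [415. 342.] 23 z 0.039 [ 692.2 -360.2   40. ] chuck xy [ 122.7 -351.5]
```

View pics/scene4.png

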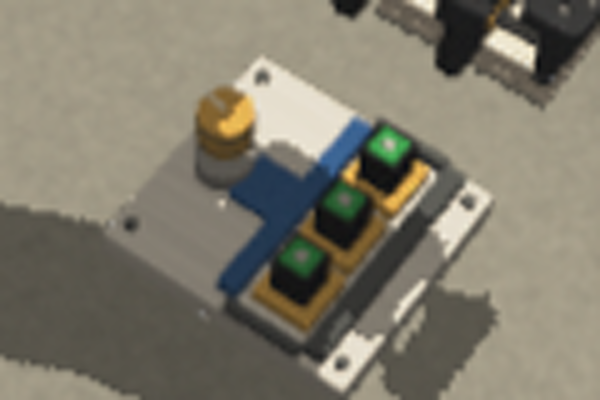

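All three carriers stand flat in the nest between the jaw and the fence; the screw head is at (225,120) in the crop. Next, the thumbscrew.

play_rows(
  increments=[
    [[0,0,0,-2,-3.7,0,0.5],[0,0,0,-2,-3.7,0,0.5],[0,0,-10,0,0,0,0.5],[0,0,-10,0,0,0,0.5],[0,0,-10,0,0,0,0.5],[0,0,-10,0,0,0,0.5],[0,0,-10,0,0,0,0.5],[0,0,-10,0,0,0,0.5]],
  ],
)

```text
t: 28.35
tcp_pos: [0.539, 0.0155, 0.1531]
eef_rot: [0.322, 0.947, -0.0, -0.001]
contact_force: [-0.0, -0.1, -0.9]
grip_width: 0.044
grip_force: 0.0
```

play_rows(
  increments=[
    [[0,0,-10,0,0,0,0.5],[0,0,-10,0,0,0,0.5],[0,0,-10,0,0,0,0.5],[0,0,-10,0,0,0,0.5],[0,0,-10,0,0,0,0.5],[0,0,-10,0,0,0,0.5],[0,0,-10,0,0,0,0.5],[0,0,0,0,0,0,0.5]],
  ],
)

```text
t: 29.35
tcp_pos: [0.5392, 0.0155, 0.1533]
eef_rot: [-0.276, 0.961, 0.001, -0.001]
contact_force: [-0.5, -0.6, 0.3]
grip_width: 0.0439
grip_force: 0.0
```

```bash
python3 -c "
from h import *
s=state()
plan(.5418,.0158,.050,yaw(s))"
```

```text
t 29.4 pos [539.2  15.5 153.3] yaw 122.0 j7 1.72 tilt [-0.002  0.001] grip 0.0439 0.0
 turn wz 0.0  tx -0.24 ty -0.12 tz 10.33
```

play_rows(
  increments=[
    [[0,0,0,-0.24,-0.12,2,0.5],[0,0,-10,0,0,2,0.5],[0,0,-10,0,0,2,0.5],[0,0,-10,0,0,0,0.5],[0,0,-10,0,0,0,0.5],[0,0,0,0,0,0,0.5]],
  ],
)

```text
t: 30.1
tcp_pos: [0.5419, 0.016, 0.093]
eef_rot: [-0.587, 0.809, 0.001, -0.001]
contact_force: [0.5, -0.6, -0.7]
grip_width: 0.0435
grip_force: 0.0
```

```bash
python3 -c "
from h import *
s=state()
plan(.5418,.0158,.050,yaw(s))"
```

```text
t 30.1 pos [541.9  16.   93. ] yaw 161.9 j7 2.25 tilt [-0.002  0.001] grip 0.0435 0.0
 turn wz 0.0  tx 0.02 ty 0.00 tz 4.30
```

play_rows(
  increments=[
    [[0,0,0,0,0,2.3,0.5],[0,0,0,0,0,2,0.5],[0,0,0,0,0,0,0.5],[0,0,0,0,0,0,0.2],[0,0,0,0,0,0,0.2],[0,0,0,0,0,0,0.2],[0,0,0,0,0,0,0.2]],
  ],
  squeeze=35,
)

```text
t: 30.98
tcp_pos: [0.5419, 0.0164, 0.0519]
eef_rot: [-0.589, 0.808, 0.0, -0.0]
contact_force: [-5.7, 2.6, 5.6]
grip_width: 0.0296
grip_force: 35.0
```

play_rows(
  increments=[
    [[0,0,10,0,0,0.009,0.2],[0,0,10,0,0,0.009,0.2],[0,0,10,0,0,0.009,0.2],[0,0,10,0,0,0.009,0.2],[0,0,10,0,0,0.009,0.2],[0,0,10,0,0,0.009,0.2],[0,0,10,0,0,0.009,0.2],[0,0,10,0,0,0.009,0.2]],
  ],
)

```text
t: 31.98
tcp_pos: [0.5426, 0.0153, 0.0513]
eef_rot: [0.072, 0.997, -0.0, 0.0]
contact_force: [-3.3, -0.7, 2.8]
grip_width: 0.0293
grip_force: 35.0
```

```bash
python3 -c "
from h import *
s=state()
plan(.5418,.0158,.050,yaw(s)); print(s['contact_force'],s['ft_torque'],s['joint_pos'])"
```

```text
t 32.0 pos [542.6  15.3  51.3] yaw 81.8 j7 1.08 tilt [ 0.    -0.001] grip 0.0293 35.0
 turn wz 0.0  tx 0.09 ty 0.04 tz 0.13
[-3.30724193 -0.71502213  2.78793958] [-0.13398574  0.57491521  0.08097364] [ 0.08068289  0.64980422 -0.24975895  1.92203271  0.26880022  0.60189419
  1.08411738]
```

play_rows(
  increments=[
    [[0,0,10,0,0,0.009,0.2],[0,0,10,0,0,0.009,0.2],[0,0,10,0,0,0.009,0.2],[0,0,10,0,0,0.009,0.2],[0,0,10,0,0,0.009,0.2],[0,0,10,0,0,0.009,0.2],[0,0,10,0,0,0.009,0.2],[0,0,10,0,0,0.009,0.2]],
  ],
)

```text
t: 32.98
tcp_pos: [0.5416, 0.0144, 0.0505]
eef_rot: [0.696, 0.718, -0.001, -0.0]
contact_force: [-6.4, -2.2, 5.5]
grip_width: 0.0292
grip_force: 35.0
```

play_rows(
  increments=[
    [[0,0,10,0,0,0.009,0.2],[0,0,10,0,0,0.009,0.2],[0,0,10,0,0,0.009,0.2],[0,0,10,0,0,0.009,0.2],[0,0,10,0,0,0.009,0.2],[0,0,10,0,0,0.009,0.2],[0,0,10,0,0,0.009,0.2],[0,0,10,0,0,0.009,0.2]],
  ],
)

```text
t: 33.98
tcp_pos: [0.5406, 0.0152, 0.0497]
eef_rot: [0.995, 0.103, -0.002, -0.0]
contact_force: [-8.9, -1.3, 8.6]
grip_width: 0.0289
grip_force: 35.0
```

```bash
python3 -c "
from h import *
s=state()
plan(.5418,.0158,.050,yaw(s)); print(s['contact_force'],s['ft_torque'],s['joint_pos'])"
```

```text
t 34.0 pos [540.6  15.2  49.7] yaw -78.2 j7 -1.02 tilt [-0.004  0.   ] grip 0.0289 35.0
 turn wz 0.0  tx 0.13 ty -0.03 tz -0.03
[-8.89044273 -1.32201568  8.56263576] [-0.16187532  1.87610981  0.01584269] [-0.46135823  0.69151408  0.46408291  1.95691687 -0.51792283  0.61608427
 -1.02229581]
```

play_rows(
  increments=[
    [[0,0,10,0,0,0.009,0.2],[0,0,10,0,0,0.009,0.2],[0,0,10,0,0,0.009,0.2],[0,0,10,0,0,0.009,0.2],[0,0,10,0,0,0.009,0.2],[0,0,10,0,0,0.009,0.2],[0,0,10,0,0,0.009,0.2],[0,0,10,0,0,0.009,0.2]],
  ],
)

```text
t: 34.98
tcp_pos: [0.5412, 0.0163, 0.049]
eef_rot: [0.828, -0.56, -0.002, 0.0]
contact_force: [-7.3, 0.4, 9.2]
grip_width: 0.0293
grip_force: 35.0
```

```bash
python3 -c "
from h import *
s=state()
plan(.5418,.0158,.050,yaw(s)); print(s['contact_force'],s['ft_torque'],s['joint_pos'])"
```

```text
t 35.0 pos [541.2  16.3  49. ] yaw -158.2 j7 -2.11 tilt [-0.003  0.002] grip 0.0293 35.0
 turn wz 0.0  tx 0.07 ty -0.03 tz -0.10
[-7.2629023   0.37418687  9.19059746] [ 0.35830808  1.57784346 -0.00213403] [-0.69226471  0.81785607  0.80132325  1.96842149 -0.87891355  0.75177634
 -2.11397316]
```

play_rows(
  increments=[
    [[0,0,10,0,0,0.009,0.2],[0,0,10,0,0,0.009,0.2],[0,0,0,0,0,0,0.5],[0,0,0,0,0,0,0.5],[0,0,0,0,0,0,0.5],[0,0,-10,0,0,0,0.5],[0,0,-10,0,0,0,0.5],[0,0,-10,0,0,0,0.5]],
  ],
)

```text
t: 35.98
tcp_pos: [0.5429, 0.0158, 0.0486]
eef_rot: [0.877, -0.481, 0.0, -0.0]
contact_force: [-0.3, -0.6, -0.3]
grip_width: 0.0438
grip_force: 0.0
```

play_rows(
  increments=[
    [[0,0,-10,0,0,0,0.5],[0,0,-10,0,0,0,0.5],[0,0,-10,0,0,0,0.5],[0,0,-10,0,0,0,0.5],[0,0,-10,0,0,0,0.5],[0,0,-10,0,0,0,0.5],[0,0,-10,0,0,0,0.5],[0,0,-10,0,0,0,0.5]],
  ],
)

```text
t: 36.98
tcp_pos: [0.543, 0.0157, 0.0487]
eef_rot: [0.981, 0.195, 0.0, 0.0]
contact_force: [-0.1, -0.6, -1.1]
grip_width: 0.0441
grip_force: 0.0
```

play_rows(
  increments=[
    [[0,0,-10,0,0,0,0.5],[0,0,-10,0,0,0,0.5],[0,0,-10,0,0,0,0.5],[0,0,-10,0,0,0,0.5],[0,0,-10,0,0,0,0.5],[0,0,-10,0,0,0,0.5],[0,0,-10,0,0,0,0.5],[0,0,-10,0,0,0,0.5]],
  ],
)

```text
t: 37.98
tcp_pos: [0.543, 0.0155, 0.0487]
eef_rot: [0.626, 0.78, 0.0, 0.0]
contact_force: [-0.9, 0.3, 0.4]
grip_width: 0.0442
grip_force: 0.0
```

play_rows(
  increments=[
    [[0,0,-10,0,0,0,0.5],[0,0,-10,0,0,0,0.5],[0,0,-10,0,0,0,0.5],[0,0,-10,0,0,0,0.5],[0,0,-10,0,0,0,0.5],[0,0,-10,0,0,0,0.5],[0,0,-10,0,0,0,0.5],[0,0,-10,0,0,0,0.5]],
  ],
)

```text
t: 38.98
tcp_pos: [0.543, 0.0154, 0.0487]
eef_rot: [-0.021, 1.0, -0.0, 0.0]
contact_force: [-0.2, -0.2, 0.3]
grip_width: 0.0442
grip_force: 0.0
```

```bash
python3 -c "
from h import *
s=state()
plan(.5418,.0158,.0475,yaw(s)); print(s['contact_force'],s['ft_torque'],s['joint_pos'])"
```

```text
t 39.0 pos [543.   15.4  48.7] yaw 92.4 j7 1.23 tilt [ 0.001 -0.   ] grip 0.0442 0.0
 turn wz 0.0  tx 0.12 ty 0.04 tz 0.12
[-0.18421796 -0.20393242  0.28821291] [ 0.12105393 -0.07007932  0.00539703] [ 0.11149963  0.65959891 -0.28992236  1.92023554  0.31379668  0.60451578
  1.23245011]
```

play_rows(
  increments=[
    [[0,0,0,0.1,0,0.05,0.5],[0,0,-10,0,0,0,0.5],[0,0,-10,0,0,0,0.5],[0,0,-10,0,0,0,0.5],[0,0,-10,0,0,0,0.5],[0,0,-10,0,0,0,0.5],[0,0,-10,0,0,0,0.5],[0,0,-10,0,0,0,0.5]],
  ],
)

```text
t: 39.98
tcp_pos: [0.5416, 0.0156, 0.0479]
eef_rot: [-0.589, 0.808, -0.0, -0.0]
contact_force: [-0.1, 0.0, 0.2]
grip_width: 0.0442
grip_force: 0.0
```

play_rows(
  increments=[
    [[0,0,0,0,0,0,0.2],[0,0,0,0,0,0,0.2],[0,0,0,0,0,0,0.2],[0,0,0,0,0,0,0.2],[0,0,10,0,0,0.009,0.2],[0,0,10,0,0,0.009,0.2],[0,0,10,0,0,0.009,0.2],[0,0,10,0,0,0.009,0.2]],
  ],
  squeeze=45,
)

```text
t: 40.98
tcp_pos: [0.5416, 0.0156, 0.0476]
eef_rot: [-0.273, 0.962, -0.0, -0.0]
contact_force: [-0.6, -0.6, -1.2]
grip_width: 0.0289
grip_force: 45.0
```

play_rows(
  increments=[
    [[0,0,10,0,0,0.009,0.2],[0,0,10,0,0,0.009,0.2],[0,0,10,0,0,0.009,0.2],[0,0,10,0,0,0.009,0.2],[0,0,10,0,0,0.009,0.2],[0,0,10,0,0,0.009,0.2],[0,0,10,0,0,0.009,0.2],[0,0,10,0,0,0.009,0.2]],
  ],
)

```text
t: 41.98
tcp_pos: [0.5416, 0.0153, 0.0469]
eef_rot: [0.409, 0.913, -0.0, 0.0]
contact_force: [0.2, -1.5, -1.7]
grip_width: 0.0287
grip_force: 45.0
```

play_rows(
  increments=[
    [[0,0,10,0,0,0.009,0.2],[0,0,10,0,0,0.009,0.2],[0,0,10,0,0,0.009,0.2],[0,0,10,0,0,0.009,0.2],[0,0,10,0,0,0.009,0.2],[0,0,10,0,0,0.009,0.2],[0,0,10,0,0,0.009,0.2],[0,0,10,0,0,0.009,0.2]],
  ],
)

```text
t: 42.98
tcp_pos: [0.5413, 0.0152, 0.0462]
eef_rot: [0.9, 0.436, -0.0, 0.0]
contact_force: [-2.7, -2.6, -0.8]
grip_width: 0.0289
grip_force: 45.0
```

```bash
python3 -c "
from chk import *
s=state()
plan(.5418,.0158,.0475,yaw(s)); print(s['contact_force'],s['ft_torque'],s['joint_pos']); nest()"
```

```text
t 43.0 pos [541.3  15.2  46.2] yaw -38.3 j7 -0.49 tilt [-0.    -0.001] grip 0.0289 45.0
 turn wz 0.0  tx 0.08 ty 0.01 tz -0.13
[-2.70810491 -2.6114989  -0.82677956] [-0.50750954  0.33317142  0.03848106] [-0.33061008  0.66359093  0.28642383  1.95089579 -0.3259781   0.57203585
 -0.49364747]
scene [359. 219.] 38 z 0.056 [621.3  44.1  56. ] chuck xy [-3.1 39.2]
scene [349. 230.] 40 z 0.056 [615.7   3.9  56. ] chuck xy [-3.2 -1.4]
scene [341. 241.] 33 z 0.056 [610.5 -34.3  56. ] chuck xy [ -3.  -39.9]
scene [302. 389.] 48 z 0.036 [ 691.1 -359.7   40. ] chuck xy [ 121.5 -351.3]
side [357. 211.] 14 z 0.059 [627.5  46.2  56. ] chuck xy [ 2.7 42. ]
side [356. 219.] 21 z 0.058 [618.5   8.4  56. ] chuck xy [-0.9  3.4]
side [415. 342.] 21 z 0.039 [ 691.7 -360.5   40. ] chuck xy [ 122.2 -352. ]
```

play_rows(
  increments=[
    [[0,0,10,0,0,0.009,0.2],[0,0,10,0,0,0.009,0.2],[0,0,10,0,0,0.009,0.2],[0,0,10,0,0,0.009,0.2],[0,0,10,0,0,0.009,0.2],[0,0,10,0,0,0.009,0.2],[0,0,10,0,0,0.009,0.2],[0,0,10,0,0,0.009,0.2]],
  ],
)

```text
t: 44.08
tcp_pos: [0.5412, 0.0155, 0.0454]
eef_rot: [0.97, -0.242, -0.0, 0.0]
contact_force: [-2.0, -2.2, 1.4]
grip_width: 0.0289
grip_force: 45.0
```

play_rows(
  increments=[
    [[0,0,10,0,0,0.009,0.2],[0,0,10,0,0,0.009,0.2],[0,0,10,0,0,0.009,0.2],[0,0,10,0,0,0.009,0.2],[0,0,10,0,0,0.009,0.2],[0,0,10,0,0,0.009,0.2]],
  ],
)

```text
t: 44.82
tcp_pos: [0.5414, 0.0157, 0.0449]
eef_rot: [0.719, -0.695, -0.0, 0.0]
contact_force: [-1.8, -1.4, 3.0]
grip_width: 0.029
grip_force: 45.0
```

```bash
python3 -c "
from chk import *
s=state()
plan(.5418,.0158,.0475,yaw(s)); print(s['contact_force'],s['ft_torque'],s['joint_pos']); nest()"
```

```text
t 44.8 pos [541.4  15.7  44.9] yaw -178.0 j7 -2.39 tilt [-0.001 -0.   ] grip 0.0290 45.0
 turn wz 0.0  tx -0.00 ty -0.04 tz -0.26
[-1.7597908  -1.37045048  2.95245664] [-0.23382358  0.44640327  0.0806229 ] [-0.73710196  0.86723554  0.87436434  1.97256054 -0.9654903   0.79136117
 -2.39143117]
scene [359. 220.] 34 z 0.056 [623.5  44.4  56. ] chuck xy [-1.  39.7]
scene [350. 231.] 32 z 0.056 [617.9   3.9  56. ] chuck xy [-0.9 -1.1]
scene [341. 242.] 39 z 0.055 [612.3 -35.5  56. ] chuck xy [ -1.1 -41. ]
scene [302. 389.] 48 z 0.036 [ 691.1 -359.7   40. ] chuck xy [ 121.5 -351.3]
side [359. 211.] 8 z 0.059 [630.9  45.2  56. ] chuck xy [ 6.2 41.5]
side [356. 229.] 24 z 0.058 [614.4 -33.4  56. ] chuck xy [  0.7 -38.6]
side [415. 342.] 23 z 0.039 [ 692.2 -360.2   40. ] chuck xy [ 122.7 -351.5]
```

play_rows(
  increments=[
    [[0,0,0,0,0,0,0.5],[0,0,0,0,0,0,0.5],[0,0,0,0,0,0,0.5],[0,0,-10,0,0,0,0.5],[0,0,-10,0,0,0,0.5],[0,0,-10,0,0,0,0.5],[0,0,-10,0,0,0,0.5],[0,0,-10,0,0,0,0.5]],
  ],
)

```text
t: 45.92
tcp_pos: [0.5417, 0.0159, 0.0449]
eef_rot: [0.947, -0.322, 0.0, -0.0]
contact_force: [0.2, 0.1, -1.0]
grip_width: 0.0439
grip_force: 0.0
```

play_rows(
  increments=[
    [[0,0,-10,0,0,0,0.5],[0,0,-10,0,0,0,0.5],[0,0,-10,0,0,0,0.5],[0,0,-10,0,0,0,0.5],[0,0,0,0,0,0,0.2],[0,0,0,0,0,0,0.2],[0,0,0,0,0,0,0.2],[0,0,0,0,0,0,0.2]],
  ],
  squeeze=55,
)

```text
t: 46.92
tcp_pos: [0.5417, 0.0155, 0.045]
eef_rot: [1.0, 0.018, 0.0, 0.0]
contact_force: [0.3, -2.7, 2.6]
grip_width: 0.0291
grip_force: 55.0
```

play_rows(
  increments=[
    [[0,0,5,0,0,0.004,0.2],[0,0,5,0,0,0.004,0.2],[0,0,0,0,0,0,0.2]],
  ],
)

```text
t: 47.3
tcp_pos: [0.5417, 0.0154, 0.0449]
eef_rot: [0.998, -0.069, 0.0, 0.0]
contact_force: [-0.5, -2.7, 1.8]
grip_width: 0.0287
grip_force: 55.0
```

```bash
python3 -c "
from h import *
s=state()
plan(.5418,.0158,.0475,yaw(s)); print(s['contact_force'],s['ft_torque'],s['joint_efforts'][6])"
```

```text
t 47.3 pos [541.7  15.4  44.9] yaw -97.9 j7 -1.26 tilt [ 0.    -0.001] grip 0.0287 55.0
 turn wz 0.0  tx 0.00 ty -0.04 tz -0.26
[-0.50020197 -2.70469294  1.79439705] [-0.45907006  0.11739711 -0.00186174] -0.3864631801843643
```

play_rows(
  increments=[
    [[0,0,5,0,0,0.004,0.2],[0,0,5,0,0,0.004,0.2],[0,0,0,0,0,0,0.2]],
  ],
)

```text
t: 47.68
tcp_pos: [0.5417, 0.0154, 0.0448]
eef_rot: [0.988, -0.155, 0.0, 0.0]
contact_force: [-1.0, -3.7, 3.0]
grip_width: 0.0287
grip_force: 55.0
```

```bash
python3 -c "
from chk import *
s=state()
plan(.5418,.0158,.0475,yaw(s)); print(s['contact_force'],s['ft_torque'],s['joint_efforts'][6]);nest()"
```

```text
t 47.7 pos [541.7  15.4  44.8] yaw -107.8 j7 -1.40 tilt [ 0.    -0.001] grip 0.0287 55.0
 turn wz 0.0  tx -0.00 ty -0.05 tz -0.27
[-1.02272939 -3.66767743  3.03603258] [-0.54180855  0.08973946  0.06877248] -0.3971072193235159
scene [359. 220.] 39 z 0.056 [622.4  43.7  56. ] chuck xy [-1.9 38.9]
scene [350. 231.] 39 z 0.056 [617.    3.5  56. ] chuck xy [-1.8 -1.7]
scene [341. 242.] 42 z 0.056 [612.  -35.1  56. ] chuck xy [ -1.4 -40.6]
scene [302. 389.] 48 z 0.036 [ 691.1 -359.7   40. ] chuck xy [ 121.5 -351.3]
side [357. 211.] 19 z 0.059 [626.1  45.1  56. ] chuck xy [ 1.5 40.8]
side [357. 219.] 25 z 0.058 [621.3   8.8  56. ] chuck xy [1.7 4.2]
side [356. 229.] 25 z 0.059 [614.4 -32.1  56. ] chuck xy [  0.5 -37.3]
side [415. 342.] 23 z 0.039 [ 692.2 -360.2   40. ] chuck xy [ 122.7 -351.5]
```

play_rows(
  increments=[
    [[0,0,5,0,0,0.004,0.2],[0,0,5,0,0,0.004,0.2],[0,0,5,0,0,0,0.2],[0,0,0,0,0,0,0.2]],
  ],
)

```text
t: 48.28
tcp_pos: [0.5417, 0.0153, 0.0447]
eef_rot: [0.96, -0.281, 0.0, 0.001]
contact_force: [-0.4, -5.1, 2.7]
grip_width: 0.0289
grip_force: 55.0
```

```bash
python3 -c "
from chk import *
s=state()
plan(.5418,.0158,.0475,yaw(s)); print(s['contact_force'],s['ft_torque'],s['joint_efforts'][6])"
```

```text
t 48.3 pos [541.7  15.3  44.7] yaw -122.6 j7 -1.60 tilt [-0.    -0.001] grip 0.0289 55.0
 turn wz 0.0  tx -0.02 ty -0.05 tz -0.28
[-0.42781091 -5.10224283  2.7435906 ] [-0.85914667  0.12494416  1.04447119] -1.4501535147428513
```

play_rows(
  increments=[
    [[0,0,5,0,0,0.004,0.2],[0,0,5,0,0,0.004,0.2],[0,0,5,0,0,0,0.2],[0,0,0,0,0,0,0.2]],
  ],
)

```text
t: 48.78
tcp_pos: [0.5416, 0.0152, 0.0447]
eef_rot: [0.915, -0.404, 0.0, 0.001]
contact_force: [-0.9, -4.9, 5.7]
grip_width: 0.0288
grip_force: 55.0
```

```bash
python3 -c "
from chk import *
s=state()
plan(.5418,.0158,.0475,yaw(s)); print(s['contact_force'],s['ft_torque'],s['joint_efforts'][6])"
```

```text
t 48.8 pos [541.6  15.2  44.7] yaw -137.7 j7 -1.81 tilt [-0.    -0.001] grip 0.0288 55.0
 turn wz 0.0  tx -0.03 ty -0.05 tz -0.28
[-0.88690514 -4.89370368  5.74235893] [-0.90694421  0.29153902  0.99328735] -1.3224904239177704
```

play_rows(
  increments=[
    [[0,0,8,0,0,0,0.2],[0,0,8,0,0,0,0.2],[0,0,0,0,0,0,0.2],[0,0,-4,0,0,0,0.5],[0,0,0,0,0,0,0.5],[0,0,0,0,0,0,0.5],[0,0,0,0,0,-3,0.5],[0,0,0,0,0,-5,0.5]],
  ],
  squeeze=60,
)

```text
t: 49.78
tcp_pos: [0.5404, 0.0163, 0.1243]
eef_rot: [0.866, -0.499, -0.001, 0.001]
contact_force: [1.9, 0.4, 0.9]
grip_width: 0.0442
grip_force: 0.0
```

play_rows(
  increments=[
    [[0,0,-10,0,0,-4,0.5],[0,0,-10,0,0,-4,0.5],[0,0,-10,0,0,0,0.5],[0,0,-10,0,0,0,0.5],[0,0,-10,0,0,0,0.5],[0,0,-10,0,0,0,0.5],[0,0,-10,0,0,0,0.5],[0,0,-10,0,0,0,0.5]],
  ],
)

```text
t: 50.78
tcp_pos: [0.5414, 0.0161, 0.2045]
eef_rot: [0.984, 0.177, -0.0, -0.0]
contact_force: [-0.2, -0.6, 0.6]
grip_width: 0.0442
grip_force: 0.0
```

play_rows(
  increments=[
    [[0,0,-10,0,0,0,0.5],[0,0,-10,0,0,0,0.5],[0,0,-10,0,0,0,0.5],[0,0,-10,0,0,0,0.5],[0,0,-10,0,0,0,0.5],[0,0,-10,0,0,0,0.5],[0,0,0,4,2,0,0.5],[0,0,0,4,2,0,0.5]],
  ],
)

```text
t: 51.78
tcp_pos: [0.5952, 0.0885, 0.2047]
eef_rot: [0.766, 0.643, 0.0, -0.0]
contact_force: [0.1, 0.1, -0.7]
grip_width: 0.0442
grip_force: 0.0
```

play_rows(
  increments=[
    [[0,0,0,0,0,0,0.5],[0,0,0,0,0,0,0.5]],
  ],
)

```text
t: 52.02
tcp_pos: [0.5942, 0.087, 0.2042]
eef_rot: [0.766, 0.643, -0.001, -0.0]
contact_force: [0.7, 0.3, -0.5]
grip_width: 0.0439
grip_force: 0.0
```

```bash
python3 -c "
from h import *
s=state(); C=cam('wrist',s); im,d=read_camera('wrist'); np.savez('wrist5.npz',im=im,d=d,pose=np.r_[s['tcp_pos'],s['eef_rot']])
plan(.5418,.0158,.0475,yaw(s))
im0=np.load('wrist0.npz')['im']
save('cmp.png',np.hstack([im0[60:260,150:400],im[60:260,150:400]]),1.6)
c0=project(C,np.array([.5418,.0158,.065]));print(c0)
"
```

```text
t 52.1 pos [594.1  86.4 204.4] yaw -10.0 j7 -0.20 tilt [-0.001 -0.001] grip 0.0442 0.0
 turn wz -0.1  tx -7.86 ty -3.93 tz 15.69
[283.49985893 268.25589356]
```

View pics/cmp.png

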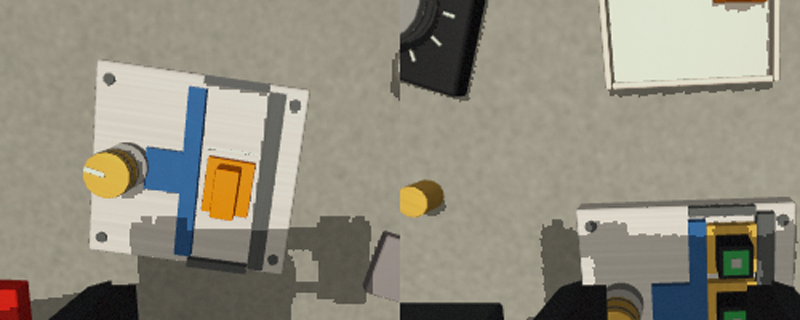

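play_rows(
  increments=[
    [[0,0,0,-4.3,0.8,-2,0.5],[0,0,0,-4.3,0.8,-1,0.5],[0,0,0,0,0,0,0.5],[0,0,0,0,0,0,0.5],[0,0,0,0,0,0,0.5]],
  ],
)

```text
t: 52.7
tcp_pos: [0.5953, 0.0015, 0.2342]
eef_rot: [0.765, 0.644, -0.0, -0.001]
contact_force: [0.3, 0.1, -0.2]
grip_width: 0.044
grip_force: 0.0
```

```bash
cat > head.py <<'E'
from h import *
def line(im,C,zt):
    c=project(C,np.array([.5418,.0158,zt])); print("head px",c)
    # ortho patch of head top
    g=np.linspace(-.02,.02,161); X,Y=np.meshgrid(.5418+g,.0158-g); px=project(C,np.stack([X,Y,np.full_like(X,zt)],-1)).astype(np.float32)
    return cv2.remap(im,px[...,0],px[...,1],cv2.INTER_LINEAR)
E
python3 -c "
from head import *
s=state(); C=cam('wrist',s); im,d=read_camera('wrist'); np.savez('wrist6.npz',im=im,d=d,pose=np.r_[s['tcp_pos'],s['eef_rot']])
plan(.5418,.0158,.0475,yaw(s))
b=line(im,C,.065)
z=np.load('wrist0.npz'); s0=dict(tcp_pos=np.array([.6494257,0,.2378636]),eef_rot=np.array([.70706377,.70714931,-.00063,-.000525]))
a=line(z['im'],cam('wrist',s0),.071)
save('heads.png',np.hstack([a,b]),2); 
P=cloud(C,d);q=P[(abs(P[...,0]-.5418)<.01)&(abs(P[...,1]-.0158)<.01)]; print('head z',np.nanmedian(q[:,2]))
P=cloud(cam('wrist',s0),z['d']);q=P[(abs(P[...,0]-.5418)<.01)&(abs(P[...,1]-.0158)<.01)]; print('head z0',np.nanmedian(q[:,2]))
"
```

```text
t 52.8 pos [595.4   1.5 234.2] yaw -9.8 j7 -0.06 tilt [-0.001  0.   ] grip 0.0440 0.0
 turn wz 0.0  tx 0.49 ty -5.52 tz 18.67
head px [268.87250612 179.96852328]
head px [216.01471862 169.64038825]
head z 0.0640486527247715
head z0 0.06966582896466045
```

View pics/heads.png

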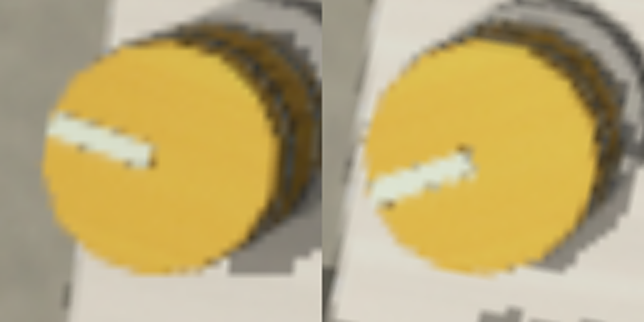

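The head's white line moved from 161° to 199°, so it turned 682° clockwise. With its start offset, clamp ≈ 12.1, so it is tight. Next, the drive.

play_rows(
  increments=[
    [[0,0,0,3.9,-3.5,-0.5,0.5],[0,0,0,3.9,-3.5,-0.5,0.5],[0,0,0,3.9,-3.5,0,0.5],[0,0,0,3.9,-3.5,0,0.8],[0,0,0,3.9,-3.5,0,0.8],[0,0,0,0,0,0,0.8],[0,0,0,0,0,0,0.8],[0,0,0,0,0,0,0.8]],
  ],
)

```text
t: 53.75
tcp_pos: [0.4576, 0.2212, 0.2446]
eef_rot: [0.766, 0.643, -0.0, 0.0]
contact_force: [0.4, -0.3, 0.0]
grip_width: 0.0706
grip_force: 0.0
```

```bash
python3 -c "
from m2 import *
s=state(); C=cam('wrist',s); im,d=read_camera('wrist'); np.savez('wrist7.npz',im=im,d=d,pose=np.r_[s['tcp_pos'],s['eef_rot']])
plan(.446,.235,.025,yaw(s)); P=cloud(C,d)
print('knob',rect(P,box(P,(.446,.235),.03,.064,.08)),'ring',rect(P,box(P,(.446,.235),.04,.037,.047)),'base',rect(P,box(P,(.446,.235),.075,.013,.025)))
r=mask(im,(0,150,80),(6,255,255))|mask(im,(174,150,80),(180,255,255)); r&=box(P,(.446,.235),.07,0,.06)
v,u=np.where(r); print('red',len(u),ray_plane(C,u.mean(),v.mean(),.02) if len(u) else '')
wimg=(im.min(2)>150)
save('wrist7.png',im,1.25)
"
```

```text
t 53.8 pos [457.6 221.2 244.6] yaw -10.0 j7 -0.59 tilt [ 0. -0.] grip 0.0705 0.0
 turn wz -0.0  tx 1.16 ty -1.38 tz 21.96
knob (array([444.8, 238.8]), array([22.8, 22.5]), 35.4, 418, np.float64(0.0703)) ring (array([444.6, 238.5]), array([54.9, 54.9]), 79.4, 1465, np.float64(0.0418)) base (array([444.7, 238.3]), array([96. , 95.9]), 62.4, 4430, np.float64(0.0187))
red 59 [0.41008625 0.25626233 0.02      ]
```

View pics/wrist7.png

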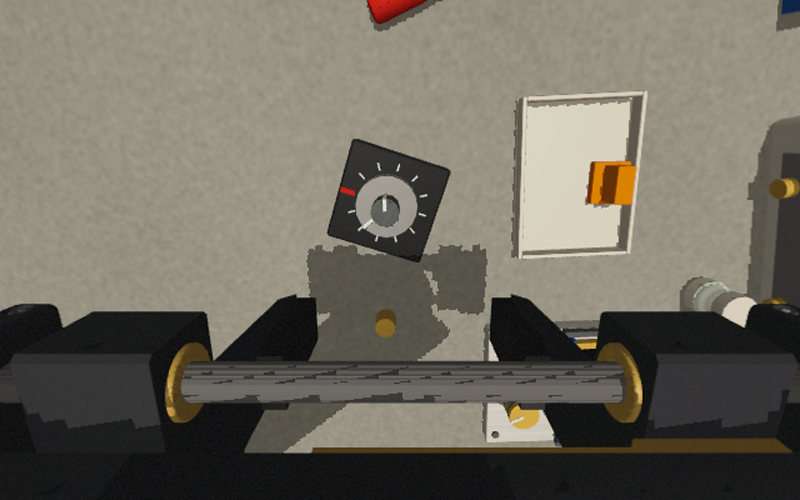

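The drive is at (385,205) with the red mark at (347,190). The ring's line is lower-left near (366,226) and the knob's line points up near (384,200). The blank has been knocked towards the tray's +x wall at (612,183).

```bash
cat > drv.py <<'E'
from m2 import *
cc=np.array([.4447,.2386]); mark=152.6
def lines(im,C):
    v,u=np.mgrid[:400,:640]; u=u.ravel();v=v.ravel(); gray=im.min(2).ravel().astype(float); rgb=im.reshape(-1,3)
    for nm,z,r0,r1 in(("knob",.0715,.004,.0105),("ring",.043,.0175,.0265)):
        p=ray_plane(C,u,v,z)[:,:2]-cc; r=np.hypot(*p.T); s=(r>r0)&(r<r1)
        a=np.degrees(np.arctan2(p[:,1],p[:,0])); g=gray[s]; t=np.percentile(g,50)
        w=s&(gray>(195 if nm=="ring" else 150))
        if nm=="ring":  # exclude what knob covers: keep points whose ray is not inside the knob
            for zz in(.0715,.06,.05):
                w&=np.hypot(*(ray_plane(C,u,v,zz)[:,:2]-cc).T)>.0125
        m=p[w]; 
        if len(m)==0: print(nm,"none",g.max());continue
        A=np.degrees(np.arctan2(m[:,1].mean(),m[:,0].mean()))
        print(nm,"n",w.sum(),"med",t,"max",g.max(),"mean pt mm",np.round(m.mean(0)*1000,1),"angle %.1f joint %.1f deg"%(A,(A-mark+180)%360-180),"spread",np.round(np.std((a[w]-A+180)%360-180),1))
E
python3 -c "
from drv import *
z=np.load('wrist7.npz'); C=cam('wrist',dict(tcp_pos=z['pose'][:3],eef_rot=z['pose'][3:])); lines(z['im'],C)
P=cloud(C,z['d']); og=mask(z['im'],(5,150,90),(16,255,255))
print('blank top',rect(P,og&box(P,(.64,.23),.08,.034,.06)),'base',rect(P,og&box(P,(.64,.23),.08,.01,.019)),'all',rect(P,og&box(P,(.64,.23),.08,.002,.07)),'zmax',np.nanmax(P[og&box(P,(.64,.23),.08,.002,.07)][:,2]))
print('tray rim',rect(P,box(P,(.64,.23),.12,.018,.026)&~og&(P[...,0]>.53)))
"
```

```text
knob n 18 med 91.0 max 208.0 mean pt mm [1.  7.2] angle 81.8 joint -70.8 deg spread 7.2
ring n 15 med 145.0 max 207.0 mean pt mm [-18.8 -11.7] angle -148.2 joint 59.2 deg spread 1.7
blank top (array([657. , 219.8]), array([33.3, 16.3]), 80.3, 105, np.float64(0.0372)) base (array([657.3, 220.2]), array([39.2, 34.5]), 80.5, 180, np.float64(0.0127)) all (array([657.3, 220.2]), array([39.2, 34.5]), 80.5, 572, np.float64(0.0215)) zmax 0.0394870344349284
tray rim (array([625.3, 229.5]), array([150.2, 110.9]), 82.8, 1630, np.float64(0.0202))
```

play_rows(
  increments=[
    [[0,0,0,1.5,-1.57,3,0.82],[0,0,0,0,0,4,0.82],[0,0,0,0,0,4,0.82],[0,0,0,0,0,4,0.82],[0,0,0,0,0,0,0.82],[0,0,0,0,0,0,0.82],[0,0,0,0,0,0,0.82]],
  ],
)

```text
t: 54.68
tcp_pos: [0.4453, 0.2404, 0.0962]
eef_rot: [0.766, 0.643, 0.002, 0.0]
contact_force: [-0.1, -0.4, 0.4]
grip_width: 0.0723
grip_force: 0.0
```

```bash
python3 -c "
from h import *
s=state()
plan(.4447,.2386,.027,yaw(s)); print(s['joint_pos'])"
```

```text
t 54.7 pos [445.3 240.4  96.2] yaw -9.9 j7 -0.54 tilt [0.002 0.002] grip 0.0723 0.0
 turn wz 0.0  tx -0.18 ty -0.02 tz 6.92
[-0.80073546  0.52318146  0.27338137  2.03085826 -0.23651823  0.61396121
 -0.54157024]
```

play_rows(
  increments=[
    [[0,0,0,-0.1,0,2.5,0.82],[0,0,0,0,0,2.5,0.82],[0,0,0,0,0,1.8,0.82],[0,0,0,0,0,0,0.82],[0,0,0,0,0,0,0.82]],
  ],
)

```text
t: 55.3
tcp_pos: [0.4445, 0.2393, 0.0274]
eef_rot: [0.766, 0.643, 0.001, 0.0]
contact_force: [0.5, -0.1, -0.2]
grip_width: 0.0722
grip_force: 0.0
```

```bash
python3 -c "
from h import *
s=state()
plan(.4447,.2386,.027,yaw(s)); print(s['contact_force'])"
```

```text
t 55.3 pos [444.5 239.3  27.4] yaw -9.9 j7 -0.50 tilt [0.001 0.001] grip 0.0722 0.0
 turn wz 0.0  tx -0.06 ty 0.03 tz 0.04
[ 0.45062865 -0.10462729 -0.15677276]
```

play_rows(
  increments=[
    [[0,0,0,0,0,0,0.5],[0,0,0,0,0,0,0.5],[0,0,0,0,0,0,0.5],[0,0,0,0,0,0,0.5],[0,0,10,0,0,0,0.5],[0,0,10,0,0,0,0.5],[0,0,10,0,0,0,0.5],[0,0,10,0,0,0,0.5]],
  ],
  squeeze=20,
)

```text
t: 56.3
tcp_pos: [0.4459, 0.2387, 0.0272]
eef_rot: [0.941, 0.34, 0.002, 0.0]
contact_force: [6.1, -2.1, 2.4]
grip_width: 0.0552
grip_force: 20.0
```

play_rows(
  increments=[
    [[0,0,10,0,0,0,0.5],[0,0,9,0,0,0,0.5],[0,0,0,0,0,0,0.5],[0,0,0,0,0,0,0.5],[0,0,0,0,0,0,0.82],[0,0,0,0,0,0,0.82],[0,0,0,0,0,0,0.82]],
  ],
)

```text
t: 57.18
tcp_pos: [0.443, 0.2391, 0.0263]
eef_rot: [0.983, 0.183, -0.001, -0.0]
contact_force: [0.1, 0.0, 0.2]
grip_width: 0.0723
grip_force: 0.0
```

```bash
python3 -c "
from h import *
s=state()
plan(.4447,.2386,.027,yaw(s)); print(s['contact_force'])"
```

```text
t 57.2 pos [443.  239.1  26.3] yaw -68.9 j7 -1.23 tilt [-0.001 -0.   ] grip 0.0723 0.0
 turn wz 0.0  tx 0.14 ty 0.11 tz -0.07
[0.1286475  0.00763085 0.22009776]
```

play_rows(
  increments=[
    [[0,0,0,0.14,0.11,-2,0.82],[0,0,0,0,0,-3,0.82],[0,0,0,0,0,-5,0.82],[0,0,0,0,0,-5,0.82],[0,0,0,-2,0,-5,0.5],[0,0,0,-2,0,0,0.5],[0,0,0,0,0,0,0.5],[0,0,0,0,0,0,0.5]],
  ],
)

```text
t: 58.18
tcp_pos: [0.4083, 0.2243, 0.2262]
eef_rot: [0.983, 0.183, -0.0, 0.0]
contact_force: [0.1, 0.3, 0.3]
grip_width: 0.0442
grip_force: 0.0
```

```bash
python3 -c "
from drv import *
s=state(); C=cam('wrist',s); im,d=read_camera('wrist'); np.savez('wrist8.npz',im=im,d=d); lines(im,C)
plan(.4447,.2386,.05,yaw(s)); P=cloud(C,d)
print('knob',rect(P,box(P,(.446,.235),.03,.064,.08)),'ring',rect(P,box(P,(.446,.235),.04,.037,.047)))
r=mask(im,(0,150,80),(6,255,255))|mask(im,(174,150,80),(180,255,255)); r&=box(P,(.446,.235),.07,0,.06)
v,u=np.where(r); q=ray_plane(C,u.mean(),v.mean(),.02) if len(u) else cc;print('red',len(u),q,np.degrees(np.arctan2(q[1]-cc[1],q[0]-cc[0])))
x,y=project(C,np.array([*cc,.04])).astype(int); save('wrist8.png',im[max(y-70,0):y+70,max(0,x-90):x+90],4)
"
```

```text
knob n 23 med 103.0 max 224.0 mean pt mm [1.2 7.1] angle 80.8 joint -71.8 deg spread 8.4
ring n 22 med 160.0 max 224.0 mean pt mm [-19.5  10.1] angle 152.5 joint -0.1 deg spread 2.1
t 58.2 pos [408.5 224.2 226.1] yaw -68.9 j7 -1.52 tilt [-0.    -0.001] grip 0.0443 0.0
 turn wz -0.0  tx 3.90 ty -0.04 tz 17.61
knob (array([444.7, 238.3]), array([23.1, 23.1]), 35.6, 490, np.float64(0.0703)) ring (array([445. , 238.3]), array([54.5, 54.5]), 21.1, 1737, np.float64(0.0418))
red 64 [0.41002059 0.25642147 0.02      ] 152.80172696651374
```

View pics/wrist8.png

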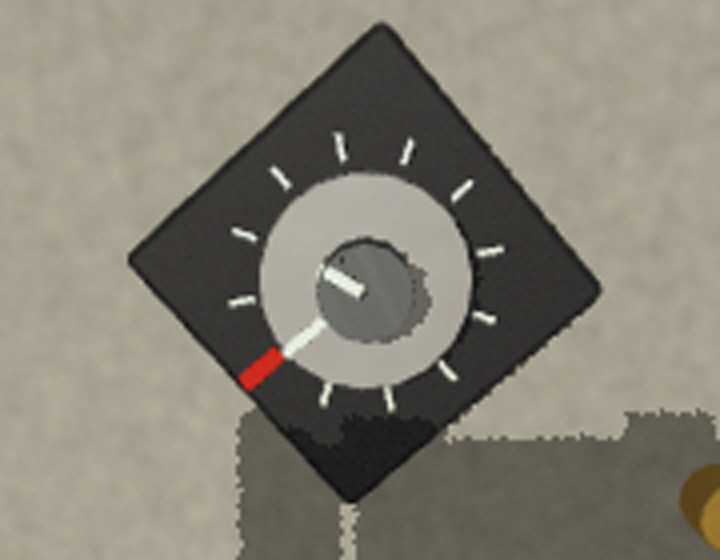

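The ring's line is on the red mark (260,370). The knob still points up-left at (340,278), about −71.5°. Now the knob.

play_rows(
  increments=[
    [[0,0,0,3.9,0,3,0.5],[0,0,0,0,0,5,0.5],[0,0,0,0,0,3,0.5],[0,0,0,0,0,0,0.5],[0,0,0,0,0,0,0.5],[0,0,0,0,0,0,0.5]],
  ],
)

```text
t: 58.98
tcp_pos: [0.4455, 0.2386, 0.1178]
eef_rot: [0.983, 0.183, 0.001, -0.001]
contact_force: [-0.5, -1.4, 0.6]
grip_width: 0.044
grip_force: 0.0
```

```bash
python3 -c "
from h import *
s=state()
plan(.4447,.2385,.05,yaw(s))"
```

```text
t 59.0 pos [445.5 238.6 117.8] yaw -68.9 j7 -1.32 tilt [0.002 0.001] grip 0.0440 0.0
 turn wz 0.0  tx -0.08 ty -0.02 tz 6.78
```

play_rows(
  increments=[
    [[0,0,0,0,0,3,0.5],[0,0,0,0,0,2.7,0.5],[0,0,0,0,0,1,0.5],[0,0,0,0,0,0,0.5],[0,0,0,0,0,0,0.2],[0,0,0,0,0,0,0.2],[0,0,0,0,0,0,0.2],[0,0,0,0,0,0,0.2]],
  ],
  squeeze=12,
)

```text
t: 59.98
tcp_pos: [0.4453, 0.238, 0.0503]
eef_rot: [0.983, 0.183, 0.001, -0.0]
contact_force: [-0.5, -0.8, 6.7]
grip_width: 0.0234
grip_force: 12.0
```

play_rows(
  increments=[
    [[0,0,-9,0,0,0,0.2],[0,0,-9,0,0,0,0.2],[0,0,-9,0,0,0,0.2],[0,0,-9,0,0,0,0.2],[0,0,-9,0,0,0,0.2],[0,0,-9,0,0,0,0.2],[0,0,-9,0,0,0,0.2],[0,0,-8.5,0,0,0,0.2]],
  ],
)

```text
t: 60.98
tcp_pos: [0.445, 0.2382, 0.0503]
eef_rot: [0.689, 0.725, 0.0, 0.0]
contact_force: [-1.8, -0.5, 5.8]
grip_width: 0.0235
grip_force: 12.0
```

play_rows(
  increments=[
    [[0,0,0,0,0,0,0.2],[0,0,0,0,0,0,0.2],[0,0,0,0,0,0,0.5],[0,0,0,0,0,0,0.5],[0,0,0,0,0,0,0.5],[0,0,0,0,0,-3,0.5],[0,0,0,0,0,-5,0.5],[0,0,0,0,0,-5,0.5]],
  ],
)

```text
t: 61.98
tcp_pos: [0.4442, 0.2378, 0.1807]
eef_rot: [0.691, 0.723, -0.0, -0.0]
contact_force: [0.2, 0.2, 0.0]
grip_width: 0.0441
grip_force: 0.0
```

play_rows(
  increments=[
    [[0,0,0,-2,0,-4,0.5],[0,0,0,-2,0,0,0.5],[0,0,0,0,0,0,0.5],[0,0,0,0,0,0,0.5]],
  ],
)

```text
t: 62.48
tcp_pos: [0.4455, 0.1984, 0.2183]
eef_rot: [0.691, 0.723, -0.001, -0.0]
contact_force: [0.5, 0.3, 0.2]
grip_width: 0.044
grip_force: 0.0
```

```bash
python3 -c "
from drv import *
import chk
s=state(); C=cam('wrist',s); im,d=read_camera('wrist'); lines(im,C); plan(.4447,.2386,.05,yaw(s))
P=cloud(C,d); og=mask(im,(5,150,90),(16,255,255)); print('blank',rect(P,og&box(P,(.64,.23),.08,.002,.07)))
chk.nest()
x,y=project(C,np.array([*cc,.04])).astype(int); a=im[max(y-70,0):y+70,max(0,x-90):x+90]; im2,_=read_camera('scene'); b=im2[200:260,310:390]
save('end.png',np.hstack([cv2.resize(a,(360,280)),cv2.resize(b,(370,280))]),1)
"
```

```text
knob n 24 med 97.0 max 216.0 mean pt mm [-6.6  3.1] angle 155.0 joint 2.4 deg spread 7.4
ring n 24 med 152.0 max 217.0 mean pt mm [-19.6  10. ] angle 152.9 joint 0.3 deg spread 2.0
t 62.5 pos [445.6 198.6 218.4] yaw 2.7 j7 -0.34 tilt [-0.002 -0.001] grip 0.0439 0.0
 turn wz 0.0  tx 4.00 ty 0.09 tz 16.84
blank (array([657.6, 219.6]), array([39.8, 36.3]), 81.9, 711, np.float64(0.0205))
scene [359. 220.] 39 z 0.056 [622.8  43.8  56. ] chuck xy [-1.5 39. ]
scene [350. 231.] 39 z 0.056 [617.1   3.1  56. ] chuck xy [-1.6 -2. ]
scene [341. 242.] 42 z 0.056 [612.  -35.1  56. ] chuck xy [ -1.4 -40.6]
scene [302. 389.] 48 z 0.036 [ 691.1 -359.7   40. ] chuck xy [ 121.5 -351.3]
side [357. 211.] 17 z 0.059 [626.4  45.8  56. ] chuck xy [ 1.7 41.6]
side [357. 219.] 19 z 0.059 [621.1   7.7  56. ] chuck xy [1.6 3.1]
side [356. 229.] 22 z 0.059 [614.4 -32.8  56. ] chuck xy [  0.6 -38. ]
side [415. 342.] 22 z 0.039 [ 691.6 -360.2   40. ] chuck xy [ 122.1 -351.6]
```

View pics/end.png

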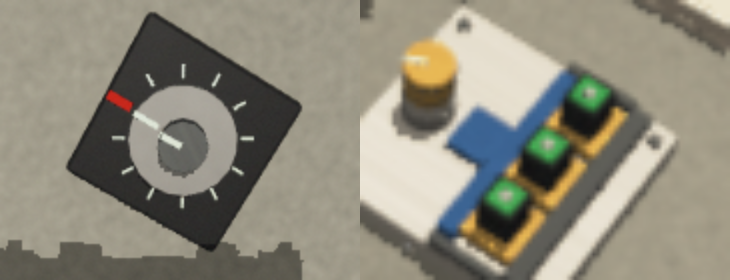

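The ring and knob lines both point at the red mark (120,102). The three carriers are pressed between the jaw and the fence, the blank is in the tray, and the arm is clear.

```bash
python3 -c "
from workcell import hand_in
print(hand_in())"
```

```text
the job is handed in; nothing more can be done
None
```

The job is handed in, though no verdict came back: the blank is in the tray, the three carriers are clamped against the fence (screw about 12.1 rad), and the last camera check put the ring and knob within about 0.05 rad of the red mark.

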